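Weigh the blue-lidded pail on the hanging spring scale

ROBOT

A 6-joint arm with a two-finger parallel gripper is mounted at the origin on the work surface. World frame = base frame: x ahead of the robot, y to its left, z up, the work surface at z = 0. Lengths are in mm, angles in rad, forces in N, time in s.
With the tool pointing down it reaches from about 275 to 750 mm from the base axis. Payload 10.2 kg.
Tool frame: the origin (TCP) lies at the very end of the fingers, on their centre line; the grasp point (between the pads) lies 19 mm behind it (ctrl.pinch_z is the distance from the TCP to the grasp point, in mm); y points along the fingers, z is the direction in which the jaws open and shut, and the axes are right-handed (so a half turn about y gives the same grasp; the last joint's range is limited). The gripper opens to 85 mm and grips with 20 to 120 N. Pads are 22 mm wide; open, the fingers measure 114 mm over their backs; the gripper's body (76 mm by 85 mm) begins 54 mm behind the grasp point. The pads swing forward as they close: fully open they stand 13 mm farther back than shut.
Start: joints at [-1.556, 0.313, 1.498, -0, 1.331, -0.223], TCP at [123.658, -510.235, 231.294] pointing down, gripper open.
Joint ranges: [-2.94, 2.94], [-0.97, 2.17], [0.19, 2.56], [-1.23, 4.37], [0.02, 3.11], [-2.88, 2.88]. Speed limits (rad/s): [2.39, 2.39, 3.01, 3.14, 3.14, 3.14].

INTERFACE

Orientations are given as a unit quaternion [w, x, y, z].
In Python, from rig import sense, eyes, ctrl gives the robot as it stands. The module is installed in compiled form; this text tells all that it offers.
- The arm moves only by the shell command python3 -m handwheel 'ROWS' [FORCE]. ROWS is JSON, a list of rows, each an object of numbers: "grip": the finger opening in mm, from 0 to 85.4; "tx", "ty", "tz": the shift along the tool's x, y, z in mm; "wx", "wy", "wz": the turn, a rotation vector about the tool's x, y, z in rad. In form: [{"grip": .., "tx": .., "ty": .., "tz": .., "wx": .., "wy": .., "wz": ..}, ...]. A call has 1 to 10 rows; each row shifts and turns the commanded pose from where the row before left it, along the tool's axes as they then stand; what a row does not reach is not made up. A row lasts 1/12 s, in which the tool goes at most 41.7 mm and 7.16 degrees, less where a joint would pass 70% of its speed; a pose out of reach is approached as far as the arm can. A call is refused whole if a number of a shift passes 41.7 or a number of a turn 0.125, either way. A call with a gripper value outside its range is refused whole. The fingers move at their own pace and stop on an object; FORCE is the grip in N (left out, the last holds). Time passes only in rows, so rows that do not move let the fingers close. It gives the time, the measured TCP pose, the force and the opening at its end, in the units of the state.
- sense(): the state, without advancing time (a new reading comes with each control period).
- eyes.capture(name): name is "side" or "top" or "wrist"; returns a dict with "pixels" (420x560x3 uint8, red, green, blue), "mtx" (3x3 intrinsics, pixels), "R" (3x3) and "t" (3): a world point X has camera coordinates R X + t. Camera axes: x right, y down, z forward; pixel columns grow to the right and rows downward; lengths in mm; the calibration is good to about 2 mm. A picture is of the moment at which its call begins. There is no depth.
- ctrl.finish_job(): hands the job in, once; it reports no verdict.
The state is a dict: "time_s": time; "joints": joint angles; "dq": joint speeds; "tau": joint torques, N m; "eef_pos": TCP position; "ee_rot": TCP orientation; "force": force on the tool from outside, world axes, zero at the start; "wrist_torque": the same for the moment, N m; "grip_width": opening from 0.0 (shut) to 1.0 (fully open).
Only numpy, scipy, OpenCV 4.12 (cv2) and the standard library are available. Lean on these libraries where they do the work, as an engineer would, in place of code of your own. Each camera call takes 0.05 s, during which the arm holds its last target.

TASK

Weigh the blue-lidded topping pail: pick it up by its bow and hang the bow in the hook of the spring scale, so that the pail hangs freely and hangs still for the reading. Ease the weight on slowly: let the spring take all of it before you let go, so that the hook never jerks, drops or bounces, and never knock or press hard on the hook or pull it far below where the pail itself brings it. Leave the yellow-lidded pail and the other things on the counter alone.

Things in the scene. Friction and masses are not known exactly. Their poses are not given: they have to be found in the camera images.
- pail_center (a point): The pail to weigh: closed steel pail with a BLUE lid, 133 mm wide at the foot, 161 mm at the lid, 88 mm tall plus a lid knob 26 mm wide and 10 mm tall. Point on its axis, 45 mm above its underside; z up, x along the bow. Mass unknown, 0.25 to 0.80 kg, centre of mass on the axis.
- pail_bowtop (a point): Centre of the tube at the peak of the blue pail's bow, 133 mm above pail_center; same axes. The bow is one stiff piece fixed to the pail, 9 mm round steel tube, all in the pail's x-z plane and alike on both sides: a blunt peak, level to within 6 mm for 14 mm either way along x, then a straight slope of 45 degrees down each side.
- pail_slope (a point): Middle of the bow's straight slope on the pail's -x side, the place to grip it: x = -47 mm and 93.5 mm above pail_center, tube centre. The slope runs from x = -80 mm, 60 mm above pail_center, up to x = -14 mm, 127 mm above it. Fingers close along the pail's y, from above or tilted square to the slope. The slope on the +x side mirrors it.
- pail2_center (a point): Bystander: the same pail with a YELLOW lid, point as for pail_center. To be left alone.
- hook_seat (a point): Lowest point of the inside of the scale's hook, where the bow comes to rest (tube centre then 4.5 mm above it), 300 mm above the counter when empty; moves straight up and down with the hook. Axes are the stand's, z up. The hook is a 9 mm thick (x) plate bent in the y-z plane, 28 mm wide inside, open on the -y side: the bow, lying along x, goes in over the tip, then down.
- hook_tip (a point): Top end of the hook's tip: 22.5 mm to the -y side of hook_seat and 25 mm above it. Opposite it the hook's back stands 14 to 21 mm to the +y side of hook_seat up to 30 mm above it, then slants inwards to an upright rod (8 mm thick) on the hook's axis, which begins 52 mm above hook_seat. Same axes.
- dial_center (a point): Centre of the scale's round white case, 170 mm above the empty hook's seat: 124 mm across, 40 mm thick, dials facing the stand's -x and +x; below it a collar 22 mm wide down to 92 mm above the seat. Grey stand: column 28 mm thick at y = +190 mm from here, arm above the case, base plate 18 mm thick, x +-100 mm, y -100 to +240 mm.
- scale_hook (a joint): How far the hook is drawn down, m: 0 empty, stop at 0.1. Spring about 110 N/m (about 9 mm per 100 g), lightly damped: let go suddenly it bounces for a second or two. The pail alone draws it 22 to 72 mm down. The red pointers turn with it.
- roller_center (a point): Bystander: wooden chimney-cake roller (60 mm thick, 200 mm long, with spit and handle along x) lying on a low rest, point on its axis.
- bowl_center (a point): Bystander: white bowl, 90 mm wide, 45 mm tall, point half-way up.
- jar_center (a point): Bystander: amber jar with steel cap, 64 mm wide, 80 mm tall, point half-way up.
- shaker_center (a point): Bystander: steel sugar shaker, 62 mm wide, 92 mm tall, point 45 mm above its underside.
- brush_grip (a point): Bystander: pastry brush lying on the counter, point at its grip.

How it is judged:
By the outcome, as a careful person would: the job done as asked, in the order asked, and still so for the second after the job is handed in, with the robot touching nothing.
It also fails if it takes over 72 s, if anything falls off the work surface, if the arm or the gripper's body presses on something with over 40 N, if the wrist force passes 120 N, or if a joint passes its speed limit or range.

## Working session

There is one attempt and no reset: what is moved stays moved. The work goes in short steps, Python scripts to look and compute and a shell command to move; the robot and the scene stay as the last step left them, time stands still between calls to the robot, and variables do not carry over. Pictures are saved under pics/ and viewed, and the job is handed in when it is done.

```bash
mkdir -p pics; ls; python3 - <<'E'
from rig import sense, eyes, ctrl
import cv2, pickle
s=sense(); print({k:(v if not hasattr(v,'round') else v) for k,v in s.items()}, ctrl.pinch_z)
d={}
for n in ("side","top","wrist"):
    c=eyes.capture(n); d[n]=c
    cv2.imwrite(f"pics/a_{n}.png",c["pixels"][:,:,::-1])
    print(n,c["mtx"],c["R"],c["t"])
pickle.dump(d,open("a.pkl","wb"))
E
```

```text
pics
{'time_s': 0.0, 'joints': array([-1.55638888e+00,  3.13439498e-01,  1.49844201e+00,  1.39355082e-05,
        1.33101462e+00, -2.23375142e-01]), 'dq': array([ 0.00034782,  0.00077607,  0.0007337 ,  0.00052232, -0.00049446,
       -0.00017782]), 'tau': array([-6.69110386e-05, -4.12263429e+01, -2.59743762e+01, -1.75970158e-04,
        4.19179763e-03, -2.14295414e-05]), 'eef_pos': array([ 123.66322962, -509.95819785,  230.73860265]), 'ee_rot': array([ 0.08392256, -0.08381692,  0.70257296, -0.7016573 ]), 'force': array([ 0.78482685, -0.5099886 , -0.20336478]), 'wrist_torque': array([0.02268876, 0.01566127, 0.01022436]), 'grip_width': 0.9986373196530285} 18.700000000000003
side [[383.09070984   0.         276.09207481]
 [  0.         383.09070984 208.31056672]
 [  0.           0.           1.        ]] [[ 0.89353867 -0.44876024 -0.01424379]
 [-0.31457721 -0.603097   -0.73301786]
 [ 0.32035888  0.65946058 -0.68006024]] [-479.31633256  242.12590787 1410.73199655]
top [[419.96278944   0.         280.10175909]
 [  0.         419.96278944 204.34766209]
 [  0.           0.           1.        ]] [[-0.02088082 -0.99970717  0.01222972]
 [-0.98862249  0.01882365 -0.14923552]
 [ 0.14896162 -0.01520674 -0.98872605]] [-147.64118675  511.89764246 1444.34828824]
wrist [[366.78362405   0.         277.02354406]
 [  0.         366.78362405 203.96226633]
 [  0.           0.           1.        ]] [[ 2.36107492e-01 -9.71726750e-01 -6.13756361e-04]
 [-9.36874294e-01 -2.27806689e-01  2.65274706e-01]
 [-2.57914346e-01 -6.20583329e-02 -9.64172678e-01]] [-524.59653371  -34.64183627  379.43684331]
```

View pics/a_side.png

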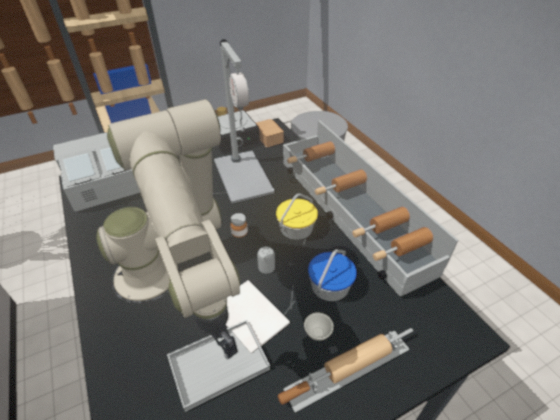

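View pics/a_top.png

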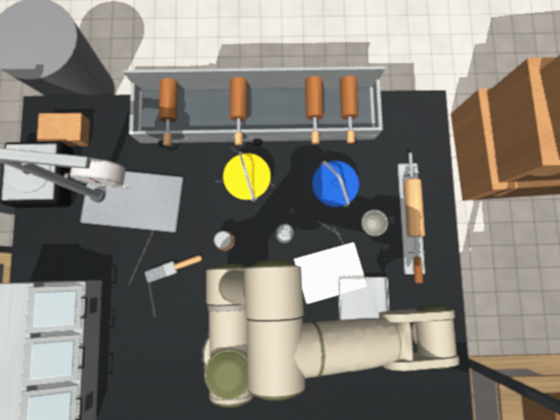

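View pics/a_wrist.png

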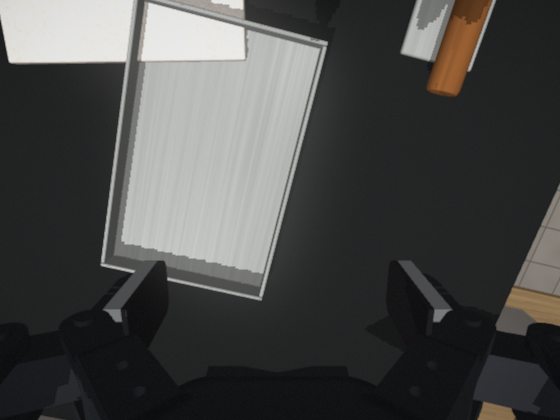

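The side view shows the blue pail near (333,275), the yellow one near (297,218), and the scale's hook near (238,140) with its dial near (238,90). In the top view the blue lid is at (336,184) and the dial at (100,175). Next I'll zoom in and measure.

```bash
cat > h.py <<'E'
import numpy as np, cv2, pickle
from scipy.spatial.transform import Rotation as Rn
def ray(c,u,v):
    R=np.array(c["R"]);t=np.array(c["t"])
    d=R.T@np.linalg.solve(c["mtx"],np.array([u,v,1.0])); o=-R.T@t
    return o,d/np.linalg.norm(d)
def onz(c,u,v,z):
    o,d=ray(c,u,v); return o+d*(z-o[2])/d[2]
def tri(c1,p1,c2,p2):
    o1,d1=ray(c1,*p1);o2,d2=ray(c2,*p2)
    A=np.stack([d1,-d2],1); k=np.linalg.lstsq(A,o2-o1,rcond=None)[0]
    a=o1+k[0]*d1;b=o2+k[1]*d2
    return (a+b)/2,np.linalg.norm(a-b)
def proj(c,X):
    x=np.array(c["R"])@np.array(X)+np.array(c["t"]); p=np.array(c["mtx"])@x; return p[:2]/p[2]
def crop(c,u0,v0,u1,v1,k,name):
    im=c["pixels"][v0:v1,u0:u1,::-1]; cv2.imwrite(name,cv2.resize(im,None,fx=k,fy=k,interpolation=cv2.INTER_CUBIC))
E
python3 - <<'E'
from h import *
d=pickle.load(open("a.pkl","rb"))
s,t=d["side"],d["top"]
crop(s,290,230,370,310,7,"pics/b_sp.png")
crop(t,300,145,380,225,7,"pics/b_tp.png")
crop(s,210,40,280,210,3.5,"pics/b_sh.png")
crop(t,60,140,200,240,5,"pics/b_th.png")
for n,c in d.items():
    hsv=cv2.cvtColor(c["pixels"],cv2.COLOR_RGB2HSV)
    for nm,lo,hi in (("blue",(105,150,80),(125,255,255)),("yel",(24,150,100),(34,255,255))):
        m=cv2.inRange(hsv,lo,hi)
        k,l,st,ce=cv2.connectedComponentsWithStats(m)
        for i in range(1,k):
            if st[i,4]>300:
                cn,_=cv2.findContours((l==i).astype(np.uint8),0,1)
                h=cv2.convexHull(max(cn,key=cv2.contourArea))
                e=cv2.fitEllipse(h)
                print(n,nm,st[i],e,onz(c,*e[0],88))
E
```

```text
side blue [109  66  28  24 457] ((122.51573181152344, 76.54884338378906), (26.01360511779785, 28.574451446533203), 90.83085632324219) [ 226.1257444  1584.01221389   88.        ]
side blue [308 252  23  32 379] ((319.8069763183594, 267.0522766113281), (20.784799575805664, 32.842010498046875), 26.17323875427246) [ 543.40881069 -322.56758464   88.        ]
side blue [322 254  35  37 876] ((338.1783142089844, 273.0144348144531), (32.97866439819336, 39.35215377807617), 48.31846618652344) [ 585.10484399 -372.66797813   88.        ]
side yel [284 205  34  23 371] ((300.47918701171875, 215.32435607910156), (22.805339813232422, 33.81645584106445), 72.10871887207031) [609.98058827 -69.21001511  88.        ]
top blue [328 160  31  42 584] ((337.4006652832031, 182.31936645507812), (42.176517486572266, 45.7509651184082), 148.92066955566406) [ 574.56569623 -356.27627003   88.        ]
top blue [312 165  34  42 965] ((327.6056213378906, 187.77833557128906), (27.71198081970215, 47.385982513427734), 149.32142639160156) [ 556.04918995 -321.72743582   88.        ]
top yel [242 153  29  44 815] ((255.0939178466797, 173.07546997070312), (28.959423065185547, 44.48452377319336), 161.04551696777344) [612.30423545 -73.04771326  88.        ]
top yel [223 155  28  45 800] ((239.47500610351562, 177.61048889160156), (32.76173400878906, 44.0734748840332), 168.3762969970703) [597.30016282 -19.09959015  88.        ]
```

View pics/b_sp.png

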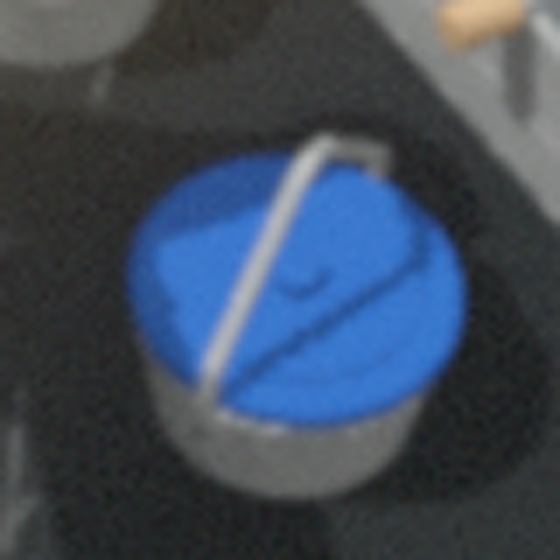

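View pics/b_tp.png

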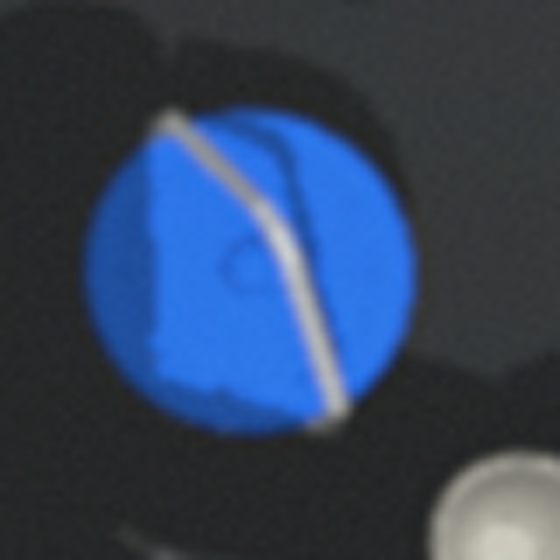

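View pics/b_sh.png

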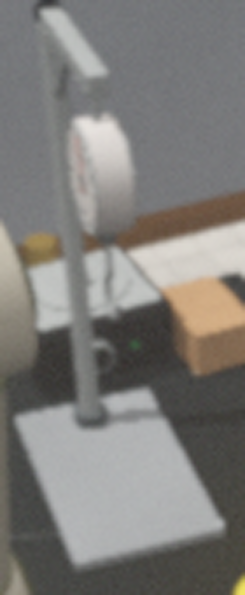

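View pics/b_th.png

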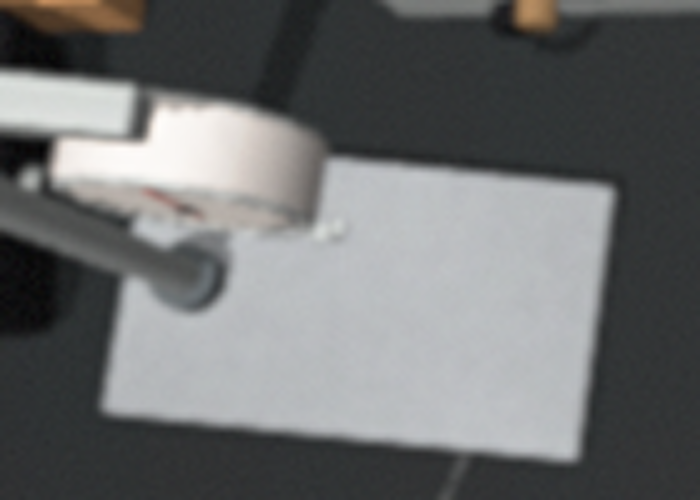

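```bash
python3 - <<'E'
from h import *
d=pickle.load(open("a.pkl","rb"))
s,t=d["side"],d["top"]
for n,c in (("side",s),("top",t)):
    hsv=cv2.cvtColor(c["pixels"],cv2.COLOR_RGB2HSV)
    for nm,lo,hi,box in (("blue",(105,130,60),(125,255,255),(295,150,375,300)),("yel",(22,120,80),(36,255,255),(215,140,320,240))):
        m=cv2.inRange(hsv,lo,hi); mm=np.zeros_like(m); a,b,e,f=box; mm[b:f,a:e]=m[b:f,a:e]
        p=cv2.findNonZero(mm); h=cv2.convexHull(p).reshape(-1,2)
        W=np.array([onz(c,*q,88)[:2] for q in h+0.0])
        # circle fit
        A=np.c_[2*W,np.ones(len(W))]; x=np.linalg.lstsq(A,(W**2).sum(1),rcond=None)[0]
        print(n,nm,x[:2],"r",np.sqrt(x[2]+x[:2]@x[:2]))
T=lambda x,y:(300+x/7-.43,145+y/7-.43)
S=lambda x,y:(290+x/7-.43,230+y/7-.43)
print("ends top z105",onz(t,*T(168,117),107),onz(t,*T(335,415),107))
print("ends side",onz(s,*S(378,160),107),onz(s,*S(210,392),107))
print("peak", onz(t,*T(274,217),178), onz(s,*S(325,148),178), tri(t,T(274,217),s,S(325,148)))
H=lambda x,y:(60+x/5-.4,140+y/5-.4)
a,b,c=[onz(t,*H(*q),18)[:2] for q in ((615,187),(580,460),(102,412))]
print("plate",a,b,c,np.linalg.norm(a-b),np.linalg.norm(b-c))
Q=lambda x,y:(210+x/3.5-.36,40+y/3.5-.36)
sc=[onz(s,*Q(*q),18)[:2] for q in ((223,527),(78,565),(17,414),(148,390))]
print("plate side",sc)
for nm,a,b,c in (("top",a,b,c),("side",sc[0],sc[1],sc[2])):
    ex=(a-b)/np.linalg.norm(a-b); ey=(c-b)/np.linalg.norm(c-b)
    cen=(a+b)/2+ey*100; print(nm,"yaw x",np.degrees(np.arctan2(ex[1],ex[0])),"y",np.degrees(np.arctan2(-ey[0],ey[1])),"hook",cen)
print("tip top z325",onz(t,*H(332,230),325))
E
```

```text
side blue [ 573.73506547 -352.08795624] r 81.93009953732926
side yel [605.2316832  -45.82592366] r 83.85420368559319
top blue [ 571.76020708 -348.85587904] r 82.89267653630397
top yel [603.59091754 -43.16643653] r 83.75077142630046
ends top z105 [ 645.04549397 -308.87083853  107.        ] [ 496.00260901 -384.17069952  107.        ]
ends side [ 641.43575649 -317.84828956  107.        ] [ 494.44169743 -398.896401    107.        ]
peak [ 578.55722552 -347.42694621  178.        ] [ 582.85317289 -347.76314808  178.        ] (array([ 580.2385398 , -348.06608521,  178.98268033]), np.float64(3.978033571870545))
plate [618.5627596  191.63381142] [421.59281214 213.63404315] [462.35062164 551.62135306] 198.19477893282 340.4359274491524
plate side [array([619.16893294, 191.62520835]), array([426.15506569, 209.76059908]), array([469.63396874, 551.77303449]), array([659.64250383, 519.19322963])]
top yaw x -6.373142193075226 y -6.8760823172709165 hook [532.05002682 301.91466785]
side yaw x -5.367695527003367 y -7.244959561378311 hook [535.27316929 299.8945085 ]
tip top z325 [528.21787286 284.75060524 325.        ]
```

```bash
cat >> h.py <<'E'
def tool(yaw,tilt,flip):
    "approach azimuth yaw(deg), tilt below horizontal (deg)"
    a=np.array([np.cos(np.radians(yaw))*np.cos(np.radians(tilt)),np.sin(np.radians(yaw))*np.cos(np.radians(tilt)),-np.sin(np.radians(tilt))])
    z=flip*np.array([-np.sin(np.radians(yaw)),np.cos(np.radians(yaw)),0])
    return np.stack([np.cross(a,z),a,z],1)
def cur():
    from rig import sense
    s=sense(); q=s["ee_rot"]; return s,np.array(s["eef_pos"]),Rn.from_quat([q[1],q[2],q[3],q[0]]).as_matrix()
def plan(target,Rt,pos=None):
    s,p,R=cur()
    rv=Rn.from_matrix(R.T@Rt).as_rotvec()
    d=Rt.T@(np.array(target)-p)
    print("t",s["time_s"],"tcp",p.round(1),"J",np.round(s["joints"],2),"F",np.round(s["force"],1),"w",round(s["grip_width"]*85.4,1))
    print(" rotvec",rv.round(4),"deg",np.degrees(np.linalg.norm(rv)).round(1)," then shift(tool axes after turn)",d.round(1),"|now axes",(R.T@(np.array(target)-p)).round(1))
E
python3 - <<'E'
from h import *
d=pickle.load(open("a.pkl","rb"))
s,p,R=cur(); print(R.round(3))
print("bowl",onz(d["top"],375,222,45),"yaw27.5")
pc=np.array([573,-350]); yaw=27.5; u=np.array([np.cos(np.radians(yaw)),np.sin(np.radians(yaw))])
g=np.r_[pc-47*u,138.5]
for f in (1,-1):
    Rt=tool(yaw,45,f); tcp=g+Rt[:,1]*18.7; pre=tcp-Rt[:,1]*90
    print(f,g,tcp,pre); plan(pre,Rt)
E
```

```text
[[-0.972 -0.     0.236]
 [-0.236  0.001 -0.972]
 [-0.    -1.    -0.001]]
bowl [ 439.06719308 -489.18526847   45.        ] yaw27.5
1 [ 531.31049084 -371.70218482  138.5       ] [ 543.03934356 -365.59653056  125.27710319] [ 486.59031979 -394.98203236  188.9167135 ]
t 0.15 tcp [ 123.7 -510.   230.9] J [-1.56  0.31  1.5   0.    1.33 -0.22] F [ 0.  -0.3 -0.8] w 85.3
 rotvec [-1.1149  2.6928 -0.1345] deg 167.2  then shift(tool axes after turn) [235.5 294.9 -65.5] |now axes [-379.8   42.1  -26.3]
-1 [ 531.31049084 -371.70218482  138.5       ] [ 543.03934356 -365.59653056  125.27710319] [ 486.59031979 -394.98203236  188.9167135 ]
t 0.15 tcp [ 123.7 -510.   230.9] J [-1.56  0.31  1.5   0.    1.33 -0.22] F [ 0.  -0.3 -0.8] w 85.3
 rotvec [-0.0942 -0.2299  0.7811] deg 47.0  then shift(tool axes after turn) [-235.5  294.9   65.5] |now axes [-379.8   42.1  -26.3]
```

```bash
python3 -m handwheel '[{"tx":-25,"ty":-4},{"tx":-35,"ty":-4},{"tx":-35,"ty":-4},{"tx":-35,"ty":-4},{"tx":-35},{"tx":-30},{"wx":-0.012,"wy":-0.029,"wz":0.0976},{"wx":-0.012,"wy":-0.029,"wz":0.0976},{"wx":-0.012,"wy":-0.029,"wz":0.0976},{"wx":-0.012,"wy":-0.029,"wz":0.0976}]' 100
python3 -m handwheel '[{"wx":-0.012,"wy":-0.029,"wz":0.0976},{"wx":-0.012,"wy":-0.029,"wz":0.0976},{"wx":-0.012,"wy":-0.029,"wz":0.0976},{"wx":-0.012,"wy":-0.029,"wz":0.0976},{},{}]'
python3 - <<'E'
from h import *
from rig import eyes
plan((486.6,-395,189),tool(27.5,45,-1))
c=eyes.capture("wrist"); pickle.dump(c,open("w1.pkl","wb")); cv2.imwrite("pics/c_w.png",c["pixels"][:,:,::-1])
c=eyes.capture("side");cv2.imwrite("pics/c_s.png",c["pixels"][:,:,::-1])
E
```

```text
t 0.15 tcp [ 123.7 -510.   230.9] J [-1.56  0.31  1.5   0.    1.33 -0.22] F [ 0.  -0.3 -0.8] w 85.3
 rotvec [-0.0942 -0.2299  0.7811] deg 47.0  then shift(tool axes after turn) [-235.6  294.8   65.5] |now axes [-379.8   42.   -26.3]invalid input
invalid input
```

View pics/c_w.png

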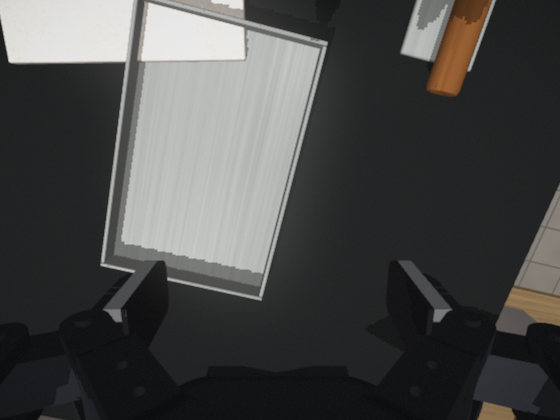

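View pics/c_s.png

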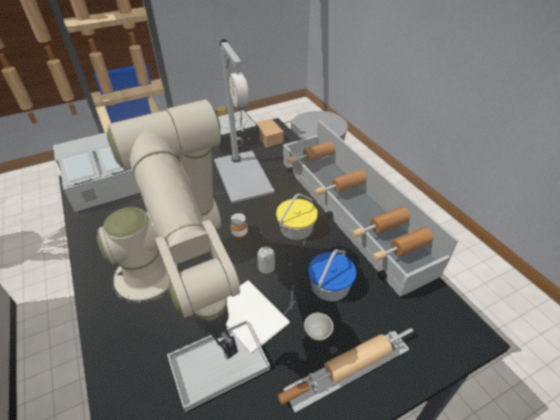

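The arm hasn't moved and both calls were refused, so each row probably needs all its keys.

```bash
python3 -m handwheel '[{"grip":85,"tx":-25,"ty":-4,"tz":0,"wx":0,"wy":0,"wz":0},{"grip":85,"tx":-35,"ty":-4,"tz":0,"wx":0,"wy":0,"wz":0},{"grip":85,"tx":-35,"ty":-4,"tz":0,"wx":0,"wy":0,"wz":0},{"grip":85,"tx":-35,"ty":-4,"tz":0,"wx":0,"wy":0,"wz":0},{"grip":85,"tx":-35,"ty":0,"tz":0,"wx":0,"wy":0,"wz":0},{"grip":85,"tx":-30,"ty":0,"tz":0,"wx":0,"wy":0,"wz":0},{"grip":85,"tx":0,"ty":0,"tz":0,"wx":-0.012,"wy":-0.029,"wz":0.0976},{"grip":85,"tx":0,"ty":0,"tz":0,"wx":-0.012,"wy":-0.029,"wz":0.0976},{"grip":85,"tx":0,"ty":0,"tz":0,"wx":-0.012,"wy":-0.029,"wz":0.0976},{"grip":85,"tx":0,"ty":0,"tz":0,"wx":-0.012,"wy":-0.029,"wz":0.0976}]' 100
python3 -m handwheel '[{"grip":85,"tx":0,"ty":0,"tz":0,"wx":-0.012,"wy":-0.029,"wz":0.0976},{"grip":85,"tx":0,"ty":0,"tz":0,"wx":-0.012,"wy":-0.029,"wz":0.0976},{"grip":85,"tx":0,"ty":0,"tz":0,"wx":-0.012,"wy":-0.029,"wz":0.0976},{"grip":85,"tx":0,"ty":0,"tz":0,"wx":-0.012,"wy":-0.029,"wz":0.0976},{"grip":85,"tx":0,"ty":0,"tz":0,"wx":0,"wy":0,"wz":0}]'
python3 - <<'E'
from h import *
from rig import eyes
plan((486.6,-395,189),tool(27.5,45,-1))
c=eyes.capture("wrist"); pickle.dump(c,open("w1.pkl","wb")); cv2.imwrite("pics/d_w.png",c["pixels"][:,:,::-1])
c=eyes.capture("side");cv2.imwrite("pics/d_s.png",c["pixels"][:,:,::-1])
E
```

```text
time_s: 1.08
eef_pos: [313.6, -464.2, 247.8]
ee_rot: [0.259, 0.012, 0.715, -0.649]
force: [-0.2, 0.8, -0.8]
grip_width: 0.998
time_s: 1.5
eef_pos: [311.7, -464.9, 245.2]
ee_rot: [0.419, 0.109, 0.7, -0.568]
force: [-1.5, -0.5, -0.9]
grip_width: 0.995
t 1.5 tcp [ 311.7 -464.9  245.2] J [-1.51  0.46  1.45  0.71  1.61 -0.53] F [-1.5 -0.5 -0.9] w 85.0
 rotvec [ 0.003  -0.0023 -0.0041] deg 0.3  then shift(tool axes after turn) [-92.8 172.3  18.8] |now axes [-92.1 172.6  19.1]
```

View pics/d_w.png

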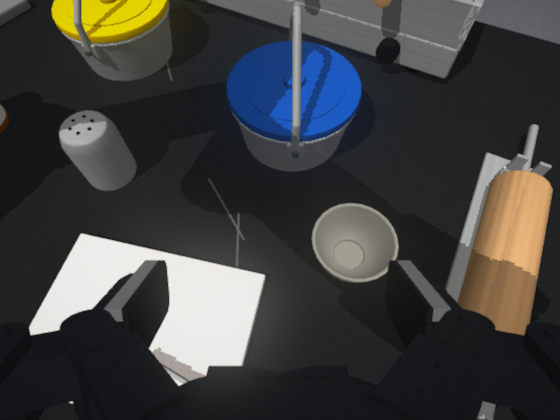

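View pics/d_s.png

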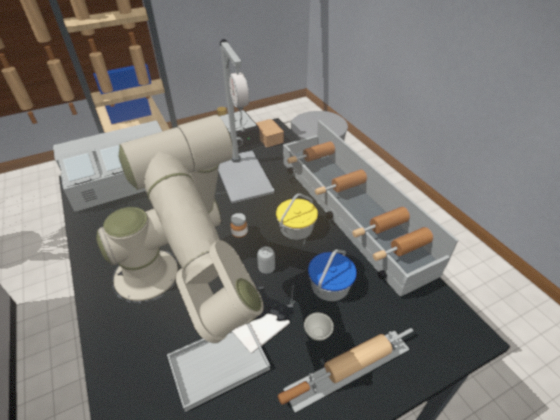

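The wrist view shows the blue lid centred near (294,88) and the bow almost edge-on, from (295,150) up to (297,5). The turn came out as planned.

```bash
python3 - <<'E'
from h import *
c=pickle.load(open("w1.pkl","rb"))
print("cam",(-c["R"].T@c["t"]).round(1))
lo=onz(c,295.5,148,107);pk=onz(c,297,8,178);print(lo,pk, np.degrees(np.arctan2(*(pk-lo)[1::-1])), np.linalg.norm((pk-lo)[:2]))
hsv=cv2.cvtColor(c["pixels"],cv2.COLOR_RGB2HSV)
m=cv2.inRange(hsv,(105,130,60),(125,255,255)); m[200:]=0
h=cv2.convexHull(cv2.findNonZero(m)).reshape(-1,2)
W=np.array([onz(c,*q,88)[:2] for q in h+0.0])
A=np.c_[2*W,np.ones(len(W))]; x=np.linalg.lstsq(A,(W**2).sum(1),rcond=None)[0]
print(x[:2],np.sqrt(x[2]+x[:2]@x[:2]))
E
```

```text
cam [ 264.5 -490.1  394.4]
[ 475.16305065 -399.62296221  107.        ] [ 579.4686563  -346.93012787  178.        ] 26.80187377036675 116.8597200048661
[ 571.92086122 -350.65674327] 81.97706421584982
```

```bash
python3 - <<'E'
from h import *
yaw=27;u=np.array([np.cos(np.radians(yaw)),np.sin(np.radians(yaw))]); Rt=tool(yaw,45,-1)
g=np.r_[np.array([574,-349.6])-47*u,138.5]; tcp=g+Rt[:,1]*18.7
plan(tcp-Rt[:,1]*70,Rt); plan(tcp,Rt)
E
```

```text
t 1.6 tcp [ 312.8 -464.6  246.9] J [-1.5   0.46  1.45  0.7   1.61 -0.52] F [ 0.3 -0.2  0.3] w 85.0
 rotvec [0.0078 0.0058 0.0031] deg 0.6  then shift(tool axes after turn) [-91.6 193.5  16.1] |now axes [-92.1 193.1  18.2]
t 1.6 tcp [ 312.8 -464.6  246.9] J [-1.5   0.46  1.45  0.7   1.61 -0.52] F [ 0.3 -0.2  0.3] w 85.0
 rotvec [0.0078 0.0058 0.0031] deg 0.6  then shift(tool axes after turn) [-91.6 263.5  16.1] |now axes [-92.3 263.1  18.7]
```

```bash
python3 -m handwheel '[{"grip":85,"tx":-11.5,"ty":24,"tz":2,"wx":0.008,"wy":0.006,"wz":0.003},{"grip":85,"tx":-11.5,"ty":24,"tz":2,"wx":0,"wy":0,"wz":0},{"grip":85,"tx":-11.5,"ty":24,"tz":2,"wx":0,"wy":0,"wz":0},{"grip":85,"tx":-11.5,"ty":24,"tz":2,"wx":0,"wy":0,"wz":0},{"grip":85,"tx":-11.5,"ty":24,"tz":2,"wx":0,"wy":0,"wz":0},{"grip":85,"tx":-11.5,"ty":24,"tz":2,"wx":0,"wy":0,"wz":0},{"grip":85,"tx":-11.5,"ty":24,"tz":2,"wx":0,"wy":0,"wz":0},{"grip":85,"tx":-11.5,"ty":24,"tz":2,"wx":0,"wy":0,"wz":0},{"grip":85,"tx":0,"ty":0,"tz":0,"wx":0,"wy":0,"wz":0}]'
python3 - <<'E'
from h import *
from rig import eyes
yaw=27;u=np.array([np.cos(np.radians(yaw)),np.sin(np.radians(yaw))]); Rt=tool(yaw,45,-1)
g=np.r_[np.array([574,-349.6])-47*u,138.5]; tcp=g+Rt[:,1]*18.7
plan(tcp,Rt)
for n in ("wrist","side"):
    c=eyes.capture(n); pickle.dump(c,open(n+"2.pkl","wb")); cv2.imwrite(f"pics/e_{n}.png",c["pixels"][:,:,::-1])
crop(c,250,200,390,320,5.5,"pics/e_side.png")
E
```

```text
time_s: 2.35
eef_pos: [502.6, -383.4, 176.4]
ee_rot: [0.418, 0.109, 0.698, -0.571]
force: [-0.3, 0.7, -0.5]
grip_width: 0.995
t 2.35 tcp [ 502.6 -383.4  176.4] J [-1.14  0.56  1.49  0.83  1.27 -0.38] F [-0.3  0.7 -0.5] w 85.0
 rotvec [ 0.0039  0.0049 -0.0006] deg 0.4  then shift(tool axes after turn) [ 4.2 68.1  2.4] |now axes [ 4.2 68.1  2.6]
```

View pics/e_wrist.png

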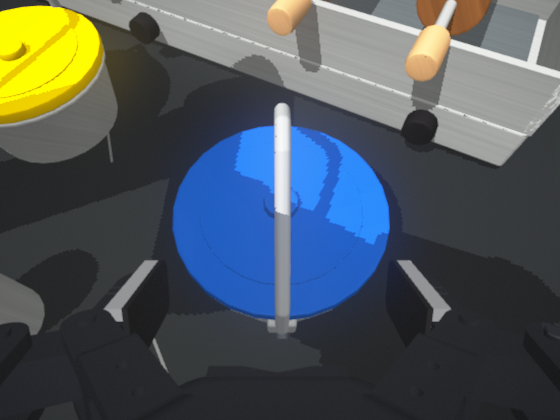

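View pics/e_side.png

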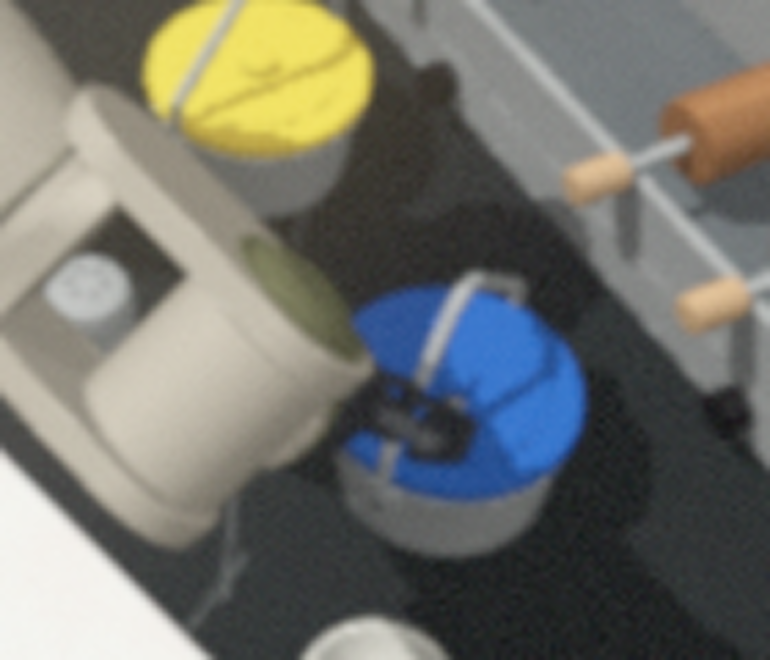

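The bow stands upright in the wrist view at u≈283, midway between the pads (about 158 and 400). I'll advance along the tool.

```bash
python3 -m handwheel '[{"grip":85,"tx":2,"ty":12,"tz":1,"wx":0.004,"wy":0.005,"wz":0},{"grip":85,"tx":2,"ty":18,"tz":1,"wx":0,"wy":0,"wz":0},{"grip":85,"tx":0,"ty":18,"tz":0,"wx":0,"wy":0,"wz":0},{"grip":85,"tx":0,"ty":12,"tz":0,"wx":0,"wy":0,"wz":0},{"grip":85,"tx":0,"ty":8,"tz":0,"wx":0,"wy":0,"wz":0},{"grip":85,"tx":0,"ty":0,"tz":0,"wx":0,"wy":0,"wz":0},{"grip":85,"tx":0,"ty":0,"tz":0,"wx":0,"wy":0,"wz":0}]'
python3 - <<'E'
from h import *
from rig import eyes
yaw=27;u=np.array([np.cos(np.radians(yaw)),np.sin(np.radians(yaw))]); Rt=tool(yaw,45,-1)
g=np.r_[np.array([574,-349.6])-47*u,138.5]; tcp=g+Rt[:,1]*18.7
plan(tcp,Rt)
for n in ("wrist","side"):
    c=eyes.capture(n); pickle.dump(c,open(n+"3.pkl","wb")); cv2.imwrite(f"pics/f_{n}.png",c["pixels"][:,:,::-1])
crop(c,250,200,390,320,5.5,"pics/f_side.png")
E
```

```text
time_s: 3.03
eef_pos: [540.7, -368.6, 126.4]
ee_rot: [0.415, 0.113, 0.698, -0.573]
force: [0.1, -0.6, 0.1]
grip_width: 0.998
t 3.0333 tcp [ 540.7 -368.6  126.4] J [-1.07  0.64  1.5   0.88  1.16 -0.4 ] F [ 0.1 -0.6  0.1] w 85.2
 rotvec [-0.0044 -0.0029 -0.0022] deg 0.3  then shift(tool axes after turn) [-2.4  4.  -1.8] |now axes [-2.4  4.  -1.8]
```

View pics/f_wrist.png

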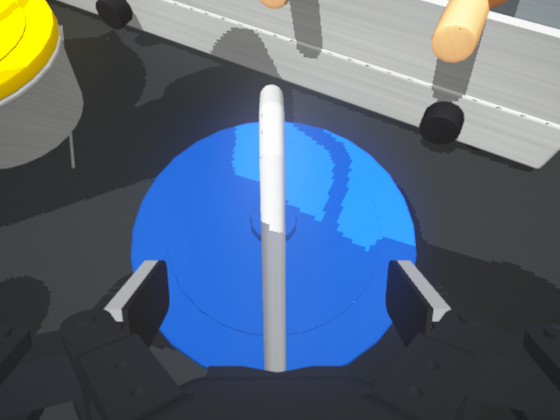

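View pics/f_side.png

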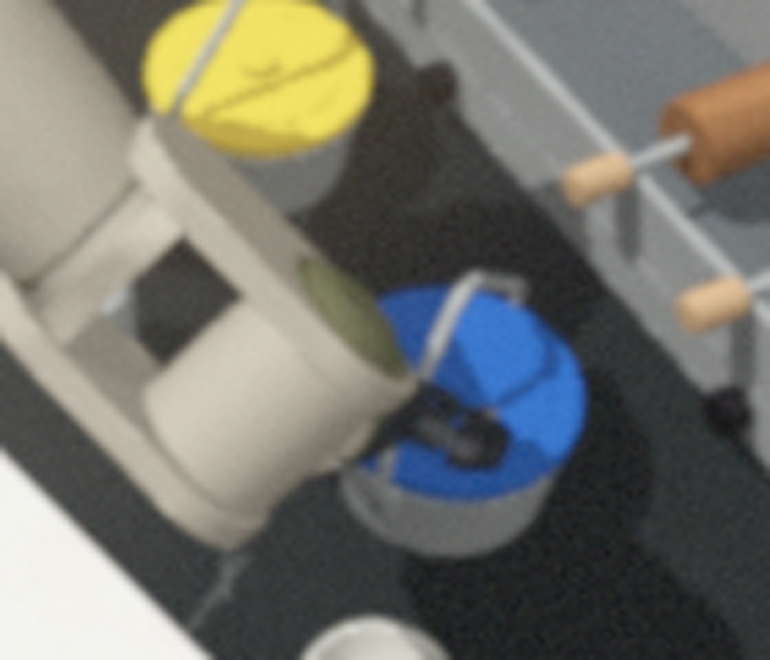

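```bash
python3 -m handwheel '[{"grip":85,"tx":-2,"ty":4,"tz":-1.5,"wx":-0.004,"wy":-0.003,"wz":-0.002},{"grip":50,"tx":0,"ty":0,"tz":0,"wx":0,"wy":0,"wz":0},{"grip":30,"tx":0,"ty":0,"tz":0,"wx":0,"wy":0,"wz":0},{"grip":20,"tx":0,"ty":0,"tz":0,"wx":0,"wy":0,"wz":0},{"grip":14,"tx":0,"ty":0,"tz":0,"wx":0,"wy":0,"wz":0},{"grip":10,"tx":0,"ty":0,"tz":0,"wx":0,"wy":0,"wz":0},{"grip":5,"tx":0,"ty":0,"tz":0,"wx":0,"wy":0,"wz":0},{"grip":0,"tx":0,"ty":0,"tz":0,"wx":0,"wy":0,"wz":0},{"grip":0,"tx":0,"ty":0,"tz":0,"wx":0,"wy":0,"wz":0},{"grip":0,"tx":0,"ty":0,"tz":0,"wx":0,"wy":0,"wz":0}]' 110
python3 -m handwheel '[{"grip":0,"tx":0,"ty":0,"tz":0,"wx":0,"wy":0,"wz":0},{"grip":0,"tx":0,"ty":0,"tz":0,"wx":0,"wy":0,"wz":0},{"grip":0,"tx":0,"ty":0,"tz":0,"wx":0,"wy":0,"wz":0}]'
python3 - <<'E'
from h import *
from rig import eyes
yaw=27;u=np.array([np.cos(np.radians(yaw)),np.sin(np.radians(yaw))]); Rt=tool(yaw,45,-1)
g=np.r_[np.array([574,-349.6])-47*u,138.5]; tcp=g+Rt[:,1]*18.7
plan(tcp,Rt)
for n in ("wrist",):
    c=eyes.capture(n); pickle.dump(c,open(n+"4.pkl","wb")); cv2.imwrite(f"pics/g_{n}.png",c["pixels"][:,:,::-1])
E
```

```text
time_s: 3.97
eef_pos: [543.8, -365.2, 125.0]
ee_rot: [0.416, 0.111, 0.698, -0.572]
force: [-4.4, -0.1, 3.1]
grip_width: 0.064
time_s: 4.22
eef_pos: [543.8, -365.2, 125.0]
ee_rot: [0.416, 0.111, 0.698, -0.572]
force: [-5.5, -0.3, 4.3]
grip_width: 0.065
t 4.2167 tcp [ 543.8 -365.2  125. ] J [-1.06  0.64  1.5   0.88  1.16 -0.4 ] F [-5.5 -0.3  4.3] w 5.5
 rotvec [-0.0003  0.0002 -0.0004] deg 0.0  then shift(tool axes after turn) [-0.3 -0.1 -0.2] |now axes [-0.3 -0.1 -0.2]
```

View pics/g_wrist.png

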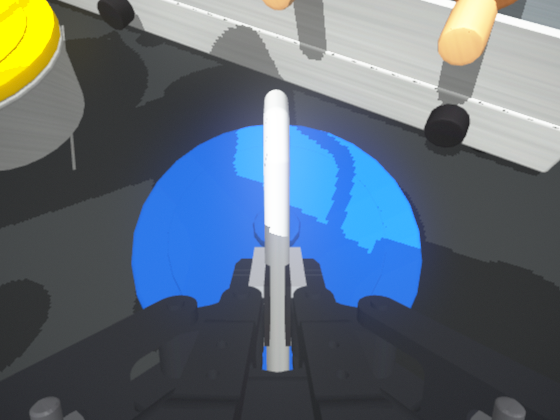

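The tube sits squarely between the pads. I'll lift slowly and check the weight.

```bash
python3 -m handwheel '[{"grip":0,"tx":-1,"ty":-1,"tz":0,"wx":0,"wy":0,"wz":0},{"grip":0,"tx":-2,"ty":-2,"tz":0,"wx":0,"wy":0,"wz":0},{"grip":0,"tx":-3,"ty":-3,"tz":0,"wx":0,"wy":0,"wz":0},{"grip":0,"tx":-5,"ty":-5,"tz":0,"wx":0,"wy":0,"wz":0},{"grip":0,"tx":-8,"ty":-8,"tz":0,"wx":0,"wy":0,"wz":0},{"grip":0,"tx":-8,"ty":-8,"tz":0,"wx":0,"wy":0,"wz":0},{"grip":0,"tx":-5,"ty":-5,"tz":0,"wx":0,"wy":0,"wz":0},{"grip":0,"tx":0,"ty":0,"tz":0,"wx":0,"wy":0,"wz":0},{"grip":0,"tx":0,"ty":0,"tz":0,"wx":0,"wy":0,"wz":0}]' 
python3 - <<'E'
from h import *
from rig import eyes
plan((543.8,-365.2,325),tool(27,45,-1))
for n in ("wrist","side"):
    c=eyes.capture(n); pickle.dump(c,open(n+"5.pkl","wb")); cv2.imwrite(f"pics/i_{n}.png",c["pixels"][:,:,::-1])
crop(c,250,190,390,310,5.5,"pics/i_side.png")
E
```

```text
time_s: 5.02
eef_pos: [543.9, -365.1, 170.6]
ee_rot: [0.416, 0.111, 0.698, -0.572]
force: [-0.9, 0.2, -6.1]
grip_width: 0.064
t 5.0167 tcp [ 543.9 -365.1  170.6] J [-1.06  0.58  1.46  0.85  1.21 -0.33] F [-0.9  0.2 -6.1] w 5.4
 rotvec [-0.0007  0.0008 -0.0002] deg 0.1  then shift(tool axes after turn) [-109.1 -109.3    0. ] |now axes [-109.2 -109.2    0.2]
```

View pics/i_wrist.png

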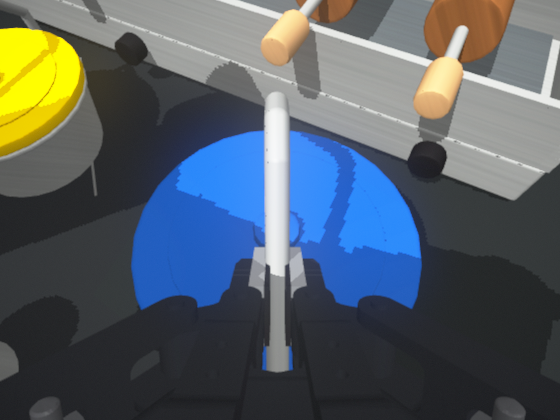

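View pics/i_side.png

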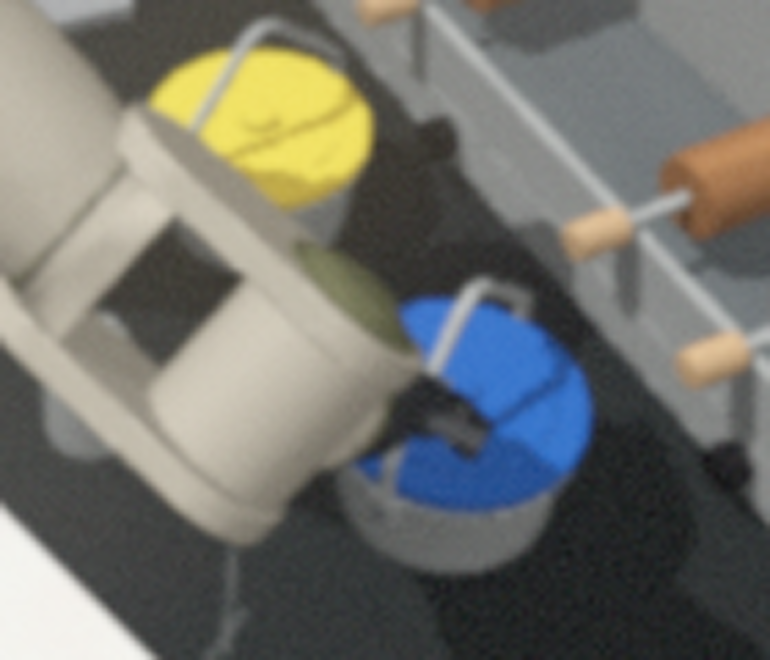

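Held firmly, with about 6 N on the wrist (≈0.6 kg), and the pail is barely pitched. Next: lift, then turn.

```bash
python3 -m handwheel '[{"grip":0,"tx":-6,"ty":-6,"tz":0,"wx":0,"wy":0,"wz":0},{"grip":0,"tx":-12,"ty":-12,"tz":0,"wx":0,"wy":0,"wz":0},{"grip":0,"tx":-15,"ty":-15,"tz":0,"wx":0,"wy":0,"wz":0},{"grip":0,"tx":-15,"ty":-15,"tz":0,"wx":0,"wy":0,"wz":0},{"grip":0,"tx":-15,"ty":-15,"tz":0,"wx":0,"wy":0,"wz":0},{"grip":0,"tx":-15,"ty":-15,"tz":0,"wx":0,"wy":0,"wz":0},{"grip":0,"tx":-15,"ty":-15,"tz":0,"wx":0,"wy":0,"wz":0},{"grip":0,"tx":-11,"ty":-11,"tz":0,"wx":0,"wy":0,"wz":0},{"grip":0,"tx":-5,"ty":-5,"tz":0,"wx":0,"wy":0,"wz":0},{"grip":0,"tx":0,"ty":0,"tz":0,"wx":0,"wy":0,"wz":0}]'
python3 - <<'E'
from h import *
th=-6.5
P=tool(27,45,-1).T@np.array([28.7,15.2,53.]); print("P",P)
Rt=tool(th,45,-1); up=Rt.T@[0,0,1]
hook=np.array([533,301]); uy=np.array([-np.sin(np.radians(th)),np.cos(np.radians(th))])
# stage A: peak at hook y=-150, z=380
plan(np.r_[hook-150*uy,378]-Rt@P,Rt)
plan(np.r_[533,-150,378]-Rt@P,Rt)
E
```

```text
time_s: 5.95
eef_pos: [543.9, -365.2, 325.8]
ee_rot: [0.416, 0.111, 0.698, -0.573]
force: [-1.4, 0.3, -6.0]
grip_width: 0.065
P [-60.43821465 -14.51510416  -0.51377183]
t 5.95 tcp [ 543.9 -365.2  325.8] J [-1.06  0.44  1.26  0.79  1.45 -0.07] F [-1.4  0.3 -6. ] w 5.5
 rotvec [ 0.412   0.4151 -0.0013] deg 33.5  then shift(tool axes after turn) [  84.5  -83.4 -510.2] |now axes [-129.4  129.  -490.9]
t 5.95 tcp [ 543.9 -365.2  325.8] J [-1.06  0.44  1.26  0.79  1.45 -0.07] F [-1.4  0.3 -6. ] w 5.5
 rotvec [ 0.412   0.4151 -0.0013] deg 33.5  then shift(tool axes after turn) [  48.4  -47.3 -212.1] |now axes [ -42.7   43.1 -214.2]
```

```bash
python3 -m handwheel '[{"grip":0,"tx":0,"ty":0,"tz":0,"wx":0.02,"wy":0.02,"wz":0},{"grip":0,"tx":0,"ty":0,"tz":0,"wx":0.04,"wy":0.04,"wz":0},{"grip":0,"tx":0,"ty":0,"tz":0,"wx":0.05,"wy":0.05,"wz":0},{"grip":0,"tx":0,"ty":0,"tz":-4,"wx":0.05,"wy":0.05,"wz":0},{"grip":0,"tx":2,"ty":-2,"tz":-8,"wx":0.05,"wy":0.05,"wz":0},{"grip":0,"tx":4,"ty":-4,"tz":-12,"wx":0.05,"wy":0.05,"wz":0},{"grip":0,"tx":4,"ty":-4,"tz":-16,"wx":0.05,"wy":0.05,"wz":0},{"grip":0,"tx":4,"ty":-4,"tz":-20,"wx":0.05,"wy":0.05,"wz":0},{"grip":0,"tx":4,"ty":-4,"tz":-24,"wx":0.04,"wy":0.04,"wz":0},{"grip":0,"tx":4,"ty":-4,"tz":-26,"wx":0.012,"wy":0.012,"wz":0}]'
python3 -m handwheel '[{"grip":0,"tx":4,"ty":-4,"tz":-28,"wx":0,"wy":0,"wz":0},{"grip":0,"tx":4,"ty":-4,"tz":-28,"wx":0,"wy":0,"wz":0},{"grip":0,"tx":4,"ty":-4,"tz":-28,"wx":0,"wy":0,"wz":0},{"grip":0,"tx":4,"ty":-4,"tz":-28,"wx":0,"wy":0,"wz":0},{"grip":0,"tx":4,"ty":-4,"tz":-28,"wx":0,"wy":0,"wz":0},{"grip":0,"tx":4,"ty":-4,"tz":-25,"wx":0,"wy":0,"wz":0},{"grip":0,"tx":4,"ty":-4,"tz":-20,"wx":0,"wy":0,"wz":0},{"grip":0,"tx":3,"ty":-3,"tz":-14,"wx":0,"wy":0,"wz":0},{"grip":0,"tx":2,"ty":-2,"tz":-8,"wx":0,"wy":0,"wz":0},{"grip":0,"tx":0,"ty":0,"tz":0,"wx":0,"wy":0,"wz":0}]'
python3 - <<'E'
from h import *
th=-6.5
P=np.array([-60.4,-14.5,-0.5]); Rt=tool(th,45,-1)
hook=np.array([533,301]); uy=np.array([-np.sin(np.radians(th)),np.cos(np.radians(th))])
plan(np.r_[hook-150*uy,378]-Rt@P,Rt)
E
```

```text
time_s: 6.78
eef_pos: [507.5, -255.8, 322.2]
ee_rot: [-0.231, -0.308, -0.638, 0.667]
force: [0.5, 0.3, -6.1]
grip_width: 0.063
time_s: 7.62
eef_pos: [484.1, -44.4, 322.3]
ee_rot: [-0.233, -0.305, -0.639, 0.666]
force: [-0.3, 0.3, -5.4]
grip_width: 0.067
t 7.6167 tcp [484.1 -44.4 322.3] J [-0.47 -0.22  2.01  0.43  0.64  0.96] F [-0.3  0.3 -5.4] w 5.8
 rotvec [0.0051 0.0007 0.0032] deg 0.3  then shift(tool axes after turn) [  14.3  -18.2 -198.2] |now axes [  14.2  -17.1 -198.3]
```

```bash
python3 -m handwheel '[{"grip":0,"tx":1,"ty":-1,"tz":-8,"wx":0.005,"wy":0,"wz":0.003},{"grip":0,"tx":2,"ty":-3,"tz":-18,"wx":0,"wy":0,"wz":0},{"grip":0,"tx":2,"ty":-3,"tz":-27,"wx":0,"wy":0,"wz":0},{"grip":0,"tx":2,"ty":-3,"tz":-30,"wx":0,"wy":0,"wz":0},{"grip":0,"tx":2,"ty":-3,"tz":-30,"wx":0,"wy":0,"wz":0},{"grip":0,"tx":2,"ty":-2,"tz":-30,"wx":0,"wy":0,"wz":0},{"grip":0,"tx":2,"ty":-2,"tz":-26,"wx":0,"wy":0,"wz":0},{"grip":0,"tx":1,"ty":-1,"tz":-18,"wx":0,"wy":0,"wz":0},{"grip":0,"tx":0,"ty":0,"tz":-10,"wx":0,"wy":0,"wz":0},{"grip":0,"tx":0,"ty":0,"tz":0,"wx":0,"wy":0,"wz":0}]'
python3 - <<'E'
from h import *
from rig import eyes
th=-6.5
P=np.array([-60.4,-14.5,-0.5]); Rt=tool(th,45,-1)
hook=np.array([533,301]); uy=np.array([-np.sin(np.radians(th)),np.cos(np.radians(th))])
plan(np.r_[hook-150*uy,378]-Rt@P,Rt)
for n in ("wrist","side","top"):
    c=eyes.capture(n); pickle.dump(c,open(n+"6.pkl","wb")); cv2.imwrite(f"pics/j_{n}.png",c["pixels"][:,:,::-1])
    if n=="side": crop(c,190,60,310,180,5,"pics/j_side.png")
    if n=="top": crop(c,60,130,220,250,5,"pics/j_top.png")
E
```

```text
time_s: 8.45
eef_pos: [484.9, 152.1, 324.5]
ee_rot: [-0.233, -0.307, -0.636, 0.668]
force: [-0.5, -0.2, -6.0]
grip_width: 0.064
t 8.45 tcp [484.9 152.1 324.5] J [ 0.18 -0.1   1.91 -0.37  0.6   2.09] F [-0.5 -0.2 -6. ] w 5.4
 rotvec [-0.0017  0.0015  0.0009] deg 0.1  then shift(tool axes after turn) [ 0.7 -1.5 -2.9] |now axes [ 0.7 -1.5 -2.9]
```

View pics/j_wrist.png

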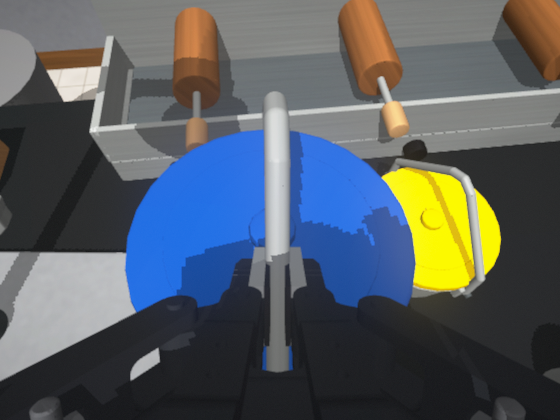

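View pics/j_side.png

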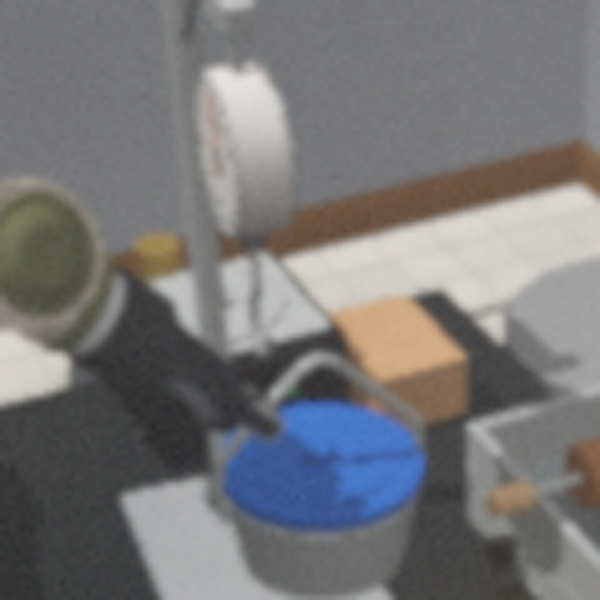

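View pics/j_top.png

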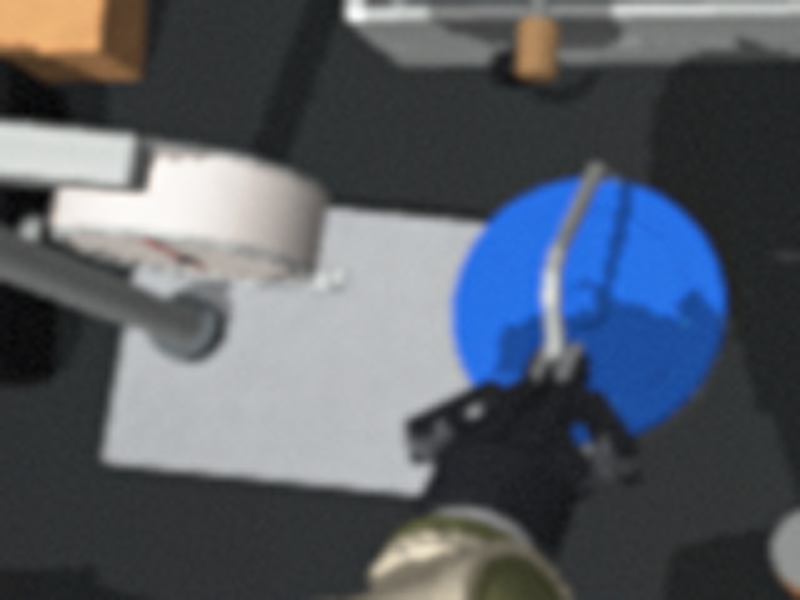

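The top view shows the hook tip at crop (330,280) and the bow peak near (552,275). The side view shows the rod at crop (255,300) and the peak near (320,358). I'll compare these with the predicted points.

```bash
cat >> h.py <<'E'
th=-6.5
HOOK=np.array([533,301.])
UX=np.array([np.cos(np.radians(th)),np.sin(np.radians(th)),0]);UY=np.array([-UX[1],UX[0],0]);UZ=np.array([0,0,1.])
P=np.array([-60.4,-14.5,-0.5])
def hk(x,y,z,drop=0): return np.r_[HOOK,300-drop]+UX*x+UY*y+UZ*z
E
python3 - <<'E'
from h import *
_,p,R=cur(); pk=p+R@P; print("peak",pk, R.T@UX, R.T@UY)
for n,off in (("side",(190,60)),("top",(60,130))):
    c=pickle.load(open(n+"6.pkl","rb"))
    im=cv2.resize(c["pixels"][off[1]:off[1]+120,off[0]:off[0]+150,::-1],None,fx=5,fy=5,interpolation=cv2.INTER_CUBIC)
    Q=lambda X: tuple(int(round(v)) for v in ((proj(c,X)-off+.4)*5))
    pts=[hk(0,y,z) for y,z in ((-22.5,25),(-14,12),(-10,3),(0,-3),(10,3),(17,10),(17,30),(0,52),(0,92))]
    for a,b in zip(pts,pts[1:]): cv2.line(im,Q(a),Q(b),(0,0,255),1)
    pb=[pk+R@np.array(v) for v in (tool(0,45,-1).T@np.array([[ -66,0,-52],[-14,0,-6],[0,0,0],[14,0,-6],[66,0,-52]]).T).T]
    for a,b in zip(pb,pb[1:]): cv2.line(im,Q(a),Q(b),(0,255,0),1)
    dc=hk(0,0,170); cv2.circle(im,Q(dc),3,(255,0,255),-1)
    for sx in (-20,20):
        cv2.polylines(im,[np.array([Q(hk(sx,62*np.cos(a),170+62*np.sin(a))) for a in np.linspace(0,6.28,40)])],True,(255,0,255),1)
    cv2.imwrite(f"pics/k_{n}.png",im)
E
```

```text
peak [517.47087619 146.72623939 378.20050986] [-0.7066657   0.70754258 -0.0026615 ] [-4.60697628e-04 -4.22170243e-03 -9.99990982e-01]
```

View pics/k_side.png

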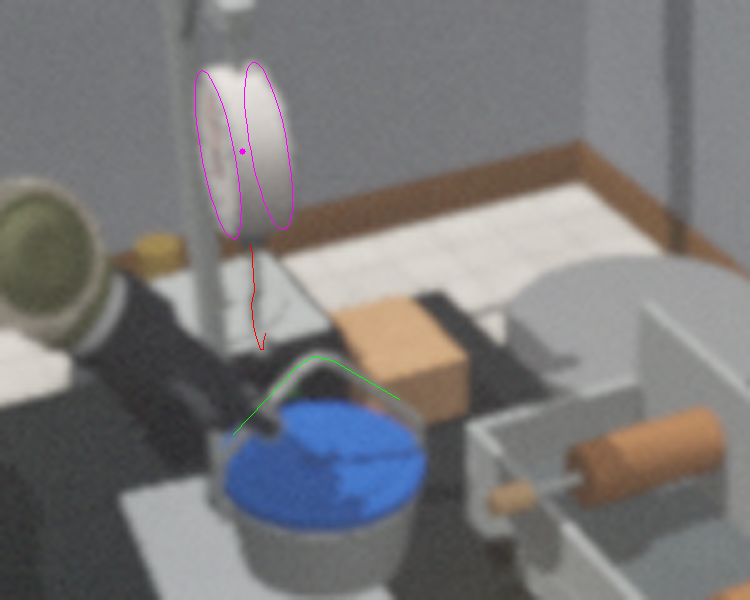

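View pics/k_top.png

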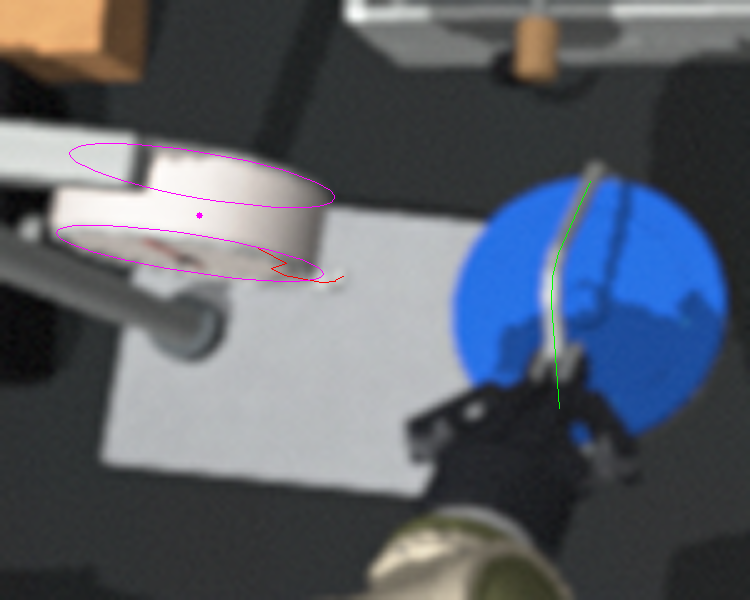

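```bash
python3 - <<'E'
from h import *
_,p,R=cur(); pk=p+R@P
ims=[]
for n,off,w,k in (("side",(228,122),(60,40),12),("top",(160,155),(34,60),9)):
    c=pickle.load(open(n+"6.pkl","rb"))
    im0=cv2.resize(c["pixels"][off[1]:off[1]+w[1],off[0]:off[0]+w[0],::-1],None,fx=k,fy=k,interpolation=cv2.INTER_CUBIC)
    im=im0.copy()
    Q=lambda X: tuple(int(round(v)) for v in ((proj(c,X)-off+.45)*k))
    pb=[pk+R@np.array(v) for v in (tool(0,45,-1).T@np.array([[ -80,0,-73],[-14,0,-6],[0,0,0],[14,0,-6],[80,0,-73]]).T).T]
    for a,b in zip(pb,pb[1:]): cv2.line(im,Q(a),Q(b),(0,255,0),1)
    cv2.imwrite(f"pics/l_{n}.png",im)
E
```

```text
(no output)
```

View pics/l_side.png

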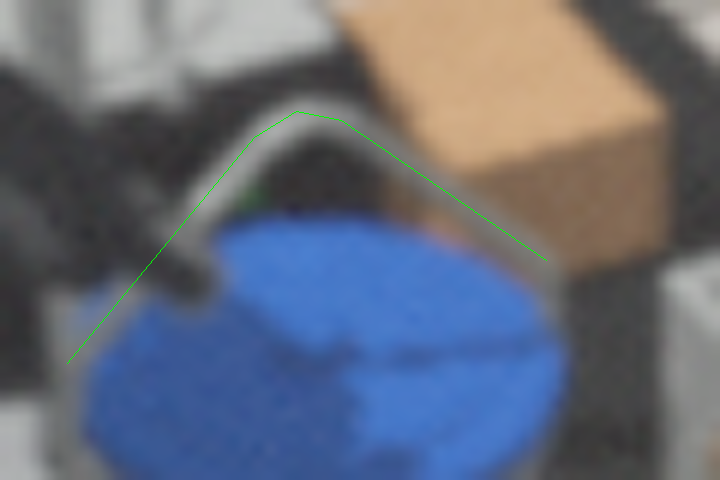

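View pics/l_top.png

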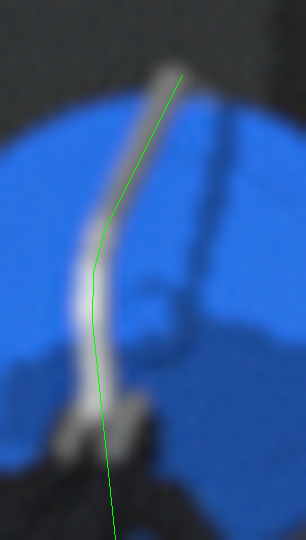

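```bash
python3 - <<'E'
from h import *
out=[]
for n,off,w,k in (("side",(225,100),(30,40),14),("top",(108,172),(30,24),18)):
    c=pickle.load(open(n+"6.pkl","rb"))
    im0=cv2.resize(c["pixels"][off[1]:off[1]+w[1],off[0]:off[0]+w[0],::-1],None,fx=k,fy=k,interpolation=cv2.INTER_CUBIC)
    im0=cv2.convertScaleAbs(im0,alpha=1.5)
    im=im0.copy()
    Q=lambda X: tuple(int(round(v)) for v in ((proj(c,X)-off+.45)*k))
    for i in (-22.5,): cv2.circle(im,Q(hk(0,-22.5,25)),4,(0,255,0),-1)
    pts=[hk(0,y,z) for y,z in ((-22.5,25),(-17,12),(-10,-2),(0,-4),(10,-2),(17,10),(17,30),(0,52),(0,92))]
    for a,b in zip(pts,pts[1:]): cv2.line(im,Q(a),Q(b),(0,0,255),1)
    im=cv2.resize(im,None,fx=0.7,fy=0.7); im0=cv2.resize(im0,None,fx=.7,fy=.7)
    cv2.imwrite(f"pics/m_{n}.png",np.hstack([im0,im]))
E
```

```text
(no output)
```

View pics/m_side.png

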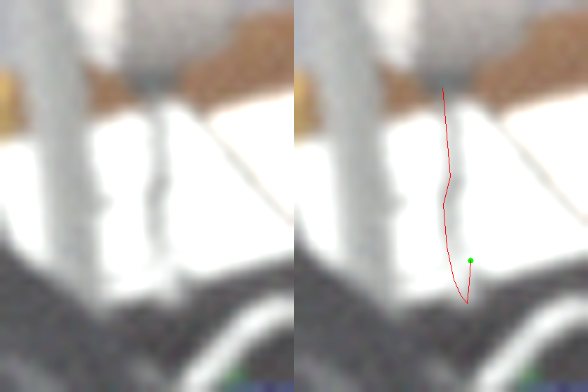

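View pics/m_top.png

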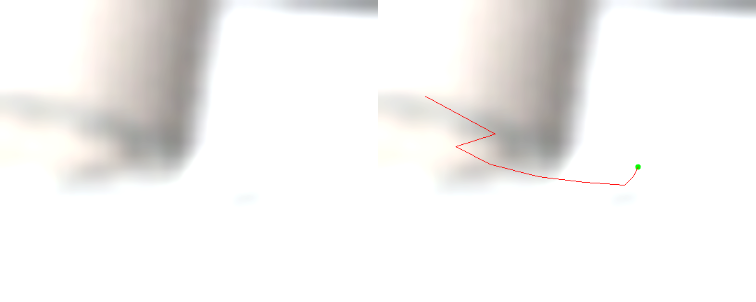

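```bash
python3 - <<'E'
from h import *
c=pickle.load(open("top6.pkl","rb")); off=(108,172);w=(30,24);k=24
im=c["pixels"][off[1]:off[1]+w[1],off[0]:off[0]+w[0],::-1].astype(float)
im=np.clip((im-110)*1.75,0,255).astype(np.uint8)
im=cv2.resize(im,None,fx=k,fy=k,interpolation=cv2.INTER_CUBIC)
Q=lambda X: tuple(int(round(v)) for v in ((proj(c,X)-off+.5)*k))
for x in (-4.5,4.5): cv2.circle(im,Q(hk(x,-22.5,25)),3,(0,255,0),-1)
for x in (-4.5,4.5): cv2.circle(im,Q(hk(x,-19,25)),3,(0,0,255),-1)
cv2.circle(im,Q(hk(0,-14,12)),3,(255,0,0),-1)
cv2.imwrite("pics/n_top.png",im)
E
```

```text
(no output)
```

View pics/n_top.png

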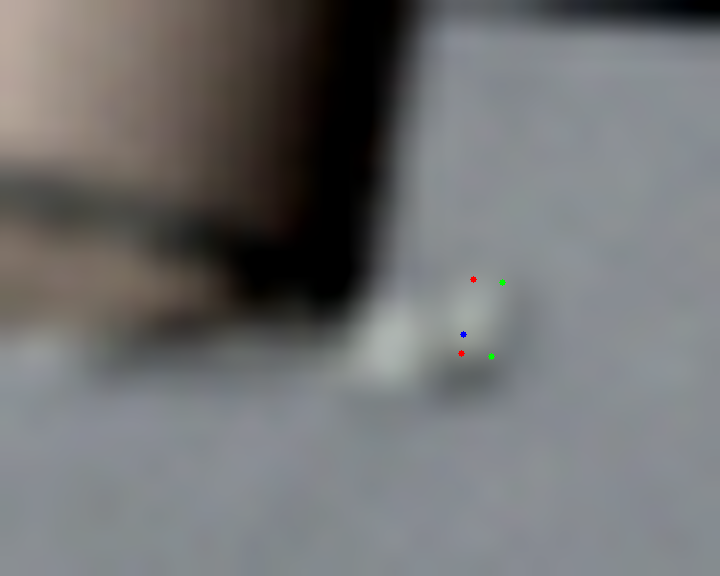

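The hook and bow predictions agree with the images to about 2 mm. I'll lower and move in front of the tip.

```bash
sed -i 's/HOOK=np.array(\[533,301.\])/HOOK=np.array([533,302.])/' h.py
cat >> h.py <<'E'
RT=tool(th,45,-1)
def go(x,y,z,drop=0):
    print("goal",x,y,z); plan(hk(x,y,z,drop)-RT@P,RT)
def where():
    s,p,R=cur(); q=p+R@P-hk(0,0,0); print("t",round(s["time_s"],2),"peak in hook axes",np.round([q@UX,q@UY,q[2]],1),"F",np.round(s["force"],2),"T",np.round(s["wrist_torque"],2),"w",round(s["grip_width"]*85.4,1))
E
python3 -m handwheel '[{"grip":0,"tx":2,"ty":2,"tz":-6,"wx":0,"wy":0,"wz":0},{"grip":0,"tx":4,"ty":4,"tz":-13,"wx":0,"wy":0,"wz":0},{"grip":0,"tx":5,"ty":5,"tz":-17,"wx":0,"wy":0,"wz":0},{"grip":0,"tx":5,"ty":5,"tz":-17,"wx":0,"wy":0,"wz":0},{"grip":0,"tx":5,"ty":5,"tz":-17,"wx":0,"wy":0,"wz":0},{"grip":0,"tx":4,"ty":4,"tz":-13,"wx":0,"wy":0,"wz":0},{"grip":0,"tx":3,"ty":2,"tz":-9,"wx":0,"wy":0,"wz":0},{"grip":0,"tx":0,"ty":0,"tz":0,"wx":0,"wy":0,"wz":0},{"grip":0,"tx":0,"ty":0,"tz":0,"wx":0,"wy":0,"wz":0}]'
python3 - <<'E'
from h import *
from rig import eyes
where(); go(0,-60,38); go(0,-6,38)
for n in ("side","top"):
    c=eyes.capture(n); pickle.dump(c,open(n+"7.pkl","wb"))
    if n=="side": crop(c,210,90,280,150,10,"pics/o_side.png")
    if n=="top": crop(c,90,150,190,225,8,"pics/o_top.png")
E
```

```text
time_s: 9.35
eef_pos: [495.5, 241.1, 286.7]
ee_rot: [-0.233, -0.308, -0.635, 0.669]
force: [0.7, -0.1, -5.3]
grip_width: 0.061
t 9.35 peak in hook axes [  2.  -64.1  39.7] F [ 0.71 -0.07 -5.27] T [ 0.17  1.26 -0.02] w 5.2
goal 0 -60 38
t 9.35 tcp [495.5 241.1 286.7] J [ 0.41  0.08  1.84 -0.66  0.62  2.52] F [ 0.7 -0.1 -5.3] w 5.2
 rotvec [-0.0041  0.0008 -0.0019] deg 0.3  then shift(tool axes after turn) [ 2.7 -0.3 -4.2] |now axes [ 2.7 -0.3 -4.2]
goal 0 -6 38
t 9.35 tcp [495.5 241.1 286.7] J [ 0.41  0.08  1.84 -0.66  0.62  2.52] F [ 0.7 -0.1 -5.3] w 5.2
 rotvec [-0.0041  0.0008 -0.0019] deg 0.3  then shift(tool axes after turn) [  2.7  -0.3 -58.2] |now axes [  2.6  -0.5 -58.2]
```

View pics/o_side.png

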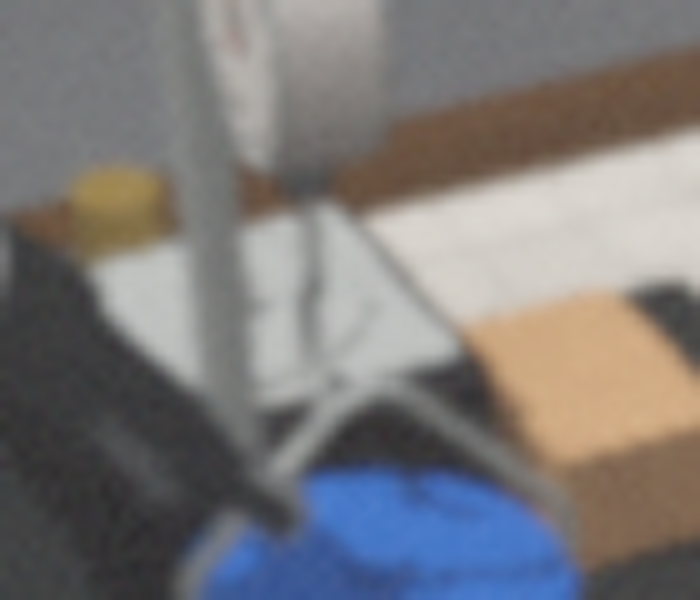

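View pics/o_top.png

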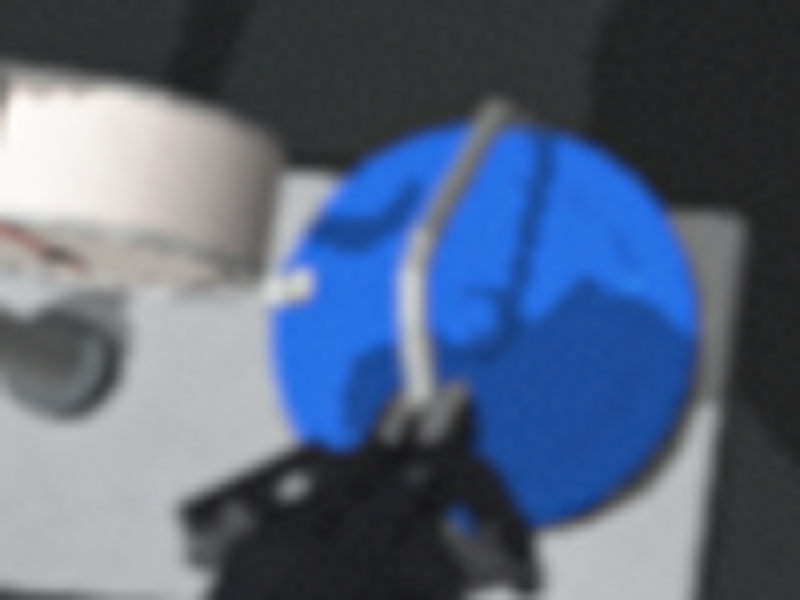

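```bash
python3 - <<'E'
from h import *
c=pickle.load(open("top7.pkl","rb"))
T=lambda x,y:(90+x/8-.45,150+y/8-.45)
def H(X): q=X-hk(0,0,0); return np.round([q@UX,q@UY,q[2]],1)
print("tip end",H(onz(c,*T(315,283),325)),"tip upper/lower corners",H(onz(c,*T(310,268),325)),H(onz(c,*T(310,300),325)))
for q in ((432,230),(413,262),(409,290),(413,330),(422,375)): print("bow",q,H(onz(c,*T(*q),338)))
w=pickle.load(open("side7.pkl","rb"));S=lambda x,y:(210+x/10-.45,90+y/10-.45)
_,p,R=cur()
for nm,X in (("peak",p+R@P),("bend rod",hk(0,0,52)),):
    print(nm,"side crop pred",(proj(w,X)-(210,90)+.45)*10)
E
```

```text
tip end [ -0.1 -25.7  25. ] tip upper/lower corners [  5.2 -23.1  25. ] [ -6.3 -24.8  25. ]
bow (432, 230) [ 20.6 -68.7  38. ]
bow (413, 262) [  8.5 -63.7  38. ]
bow (409, 290) [ -1.6 -63.7  38. ]
bow (413, 330) [-15.6 -67.1  38. ]
bow (422, 375) [-31.3 -72.5  38. ]
peak side crop pred [361.7937288  381.08485686]
bend rod side crop pred [308.49386819 278.62952507]
```

The tip end measures y = −25.7 (expected about −26) and x ≈ 0, and the bow peak is where I computed it. I'll go in over the tip.

```bash
python3 -m handwheel '[{"grip":0,"tx":0.5,"ty":0,"tz":-4,"wx":-0.004,"wy":0,"wz":-0.002},{"grip":0,"tx":0.5,"ty":0,"tz":-7,"wx":0,"wy":0,"wz":0},{"grip":0,"tx":0.5,"ty":0,"tz":-7,"wx":0,"wy":0,"wz":0},{"grip":0,"tx":0.5,"ty":0,"tz":-7,"wx":0,"wy":0,"wz":0},{"grip":0,"tx":0,"ty":0,"tz":-7,"wx":0,"wy":0,"wz":0},{"grip":0,"tx":0,"ty":0,"tz":-7,"wx":0,"wy":0,"wz":0},{"grip":0,"tx":0,"ty":0,"tz":-6,"wx":0,"wy":0,"wz":0},{"grip":0,"tx":0,"ty":0,"tz":-5,"wx":0,"wy":0,"wz":0},{"grip":0,"tx":0,"ty":0,"tz":-4,"wx":0,"wy":0,"wz":0},{"grip":0,"tx":0,"ty":0,"tz":0,"wx":0,"wy":0,"wz":0}]'
python3 - <<'E'
from h import *
from rig import eyes
where(); go(0,-6,38); go(0,0,15)
for n in ("side","top"):
    c=eyes.capture(n); pickle.dump(c,open(n+"8.pkl","wb"))
    if n=="side": crop(c,210,90,280,150,10,"pics/p_side.png")
    if n=="top": crop(c,90,150,190,225,8,"pics/p_top.png")
E
```

```text
time_s: 10.28
eef_pos: [500.1, 296.5, 285.6]
ee_rot: [-0.234, -0.307, -0.637, 0.667]
force: [0.6, 0.5, -6.5]
grip_width: 0.059
t 10.28 peak in hook axes [ 0.4 -8.6 38.6] F [ 0.65  0.46 -6.47] T [ 0.15  1.31 -0.05] w 5.1
goal 0 -6 38
t 10.2833 tcp [500.1 296.5 285.6] J [ 0.52  0.17  1.74 -0.72  0.69  2.64] F [ 0.6  0.5 -6.5] w 5.1
 rotvec [ 0.0012  0.0016 -0.0011] deg 0.1  then shift(tool axes after turn) [ 0.7  0.1 -2.7] |now axes [ 0.7  0.1 -2.7]
goal 0 0 15
t 10.2833 tcp [500.1 296.5 285.6] J [ 0.52  0.17  1.74 -0.72  0.69  2.64] F [ 0.6  0.5 -6.5] w 5.1
 rotvec [ 0.0012  0.0016 -0.0011] deg 0.1  then shift(tool axes after turn) [17.  16.4 -8.7] |now axes [17.  16.4 -8.7]
```

View pics/p_side.png

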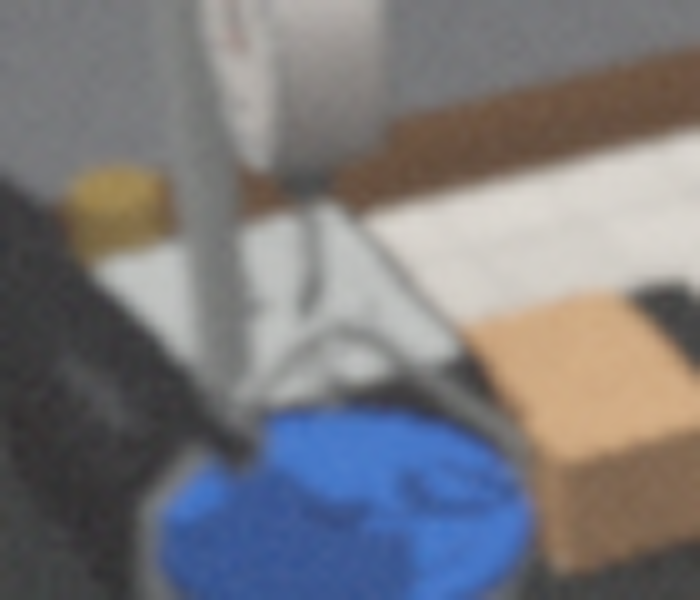

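View pics/p_top.png

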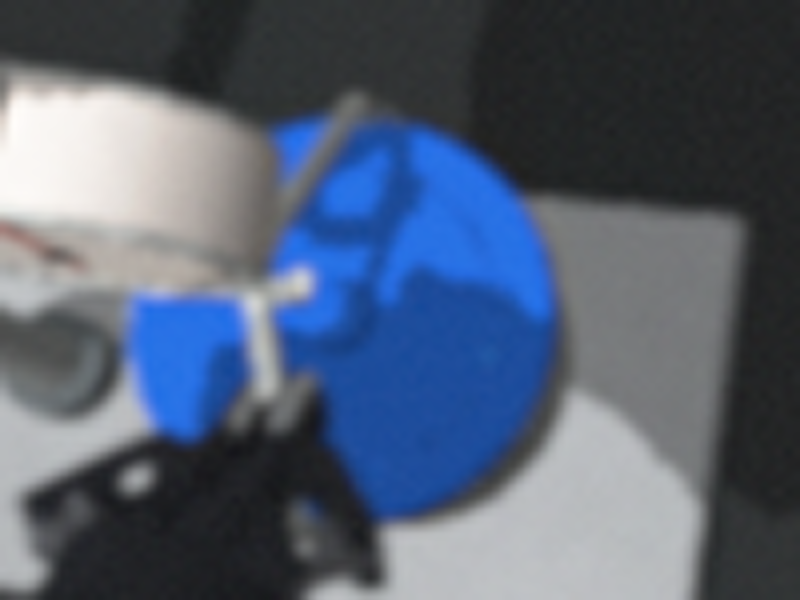

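```bash
python3 - <<'E'
from h import *
w=pickle.load(open("side8.pkl","rb")); off=np.array((215,108));k=18
_,p,R=cur(); pk=p+R@P
print((proj(w,pk)-(210,90)+.45)*10)
im=cv2.resize(w["pixels"][108:140,215:257,::-1],None,fx=k,fy=k,interpolation=cv2.INTER_CUBIC)
im=cv2.convertScaleAbs(im,alpha=1.3)
Q=lambda X: tuple(int(round(v)) for v in ((proj(w,X)-off+.5)*k))
pb=[pk+R@np.array(v) for v in (tool(0,45,-1).T@np.array([[ -80,0,-73],[-14,0,-6],[0,0,0],[14,0,-6],[80,0,-73]]).T).T]
for a,b in zip(pb,pb[1:]): cv2.line(im,Q(a),Q(b),(0,255,0),1)
pts=[hk(0,y,z) for y,z in ((-22.5,25),(-17,12),(-10,-2),(0,-4),(10,-2),(17,10),(17,30),(0,52),(0,92))]
for a,b in zip(pts,pts[1:]): cv2.line(im,Q(a),Q(b),(0,0,255),1)
cv2.imwrite("pics/q_side.png",im)
E
```

```text
[318.45089792 319.21428004]
```

View pics/q_side.png

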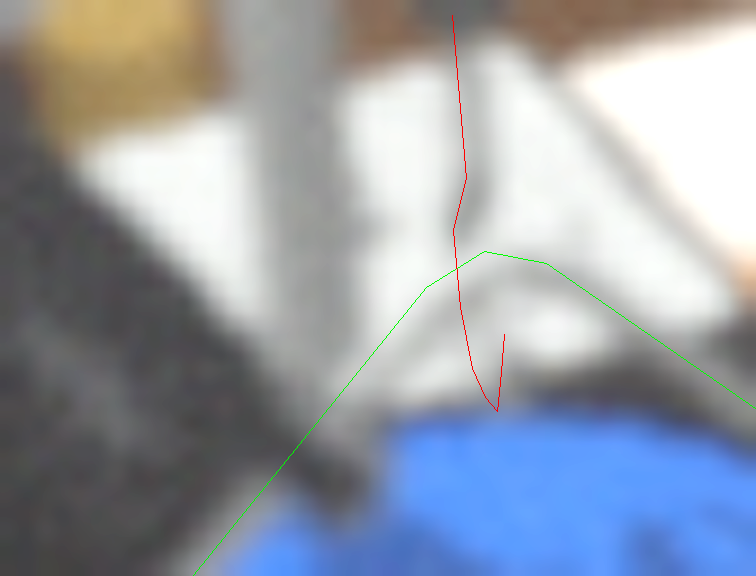

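```bash
python3 - <<'E'
from h import *
from rig import eyes
c=eyes.capture("wrist"); pickle.dump(c,open("wrist8.pkl","wb")); cv2.imwrite("pics/q_wrist.png",c["pixels"][:,:,::-1])
for n in ("wrist4","wrist5","wrist6","wrist8"):
    c=pickle.load(open(n+".pkl","rb"))
    hsv=cv2.cvtColor(c["pixels"],cv2.COLOR_RGB2HSV); m=cv2.inRange(hsv,(105,130,60),(125,255,255))
    h=cv2.convexHull(cv2.findNonZero(m)).reshape(-1,2); print(n,"lid left/right/top",h[:,0].min(),h[:,0].max(),h[:,1].min())
    g=c["pixels"][60:130,262:292].astype(int); print(g[:,14].mean(1)[::4].astype(int), [r+60 for r in range(70) if g[r,14].min()>140][:1])
E
```

```text
wrist4 lid left/right/top 131 422 125
[199 194 134 136 135  80  82  83 246 246 247 247 253 254 254 254 254 254] [60]
wrist5 lid left/right/top 131 421 130
[159 144 164 164 208 164 163 161 205 215 216 216 232 242 243 244 243 244] [66]
wrist6 lid left/right/top 125 414 130
[109 113 112 113 113 111 115 113 165 168 169 170 195 214 218 219 218 219] [91]
wrist8 lid left/right/top 129 419 130
[ 93  93  92  94 117 104  96  97 202 201 202 203 225 239 241 241 241 241] [91]
```

View pics/q_wrist.png

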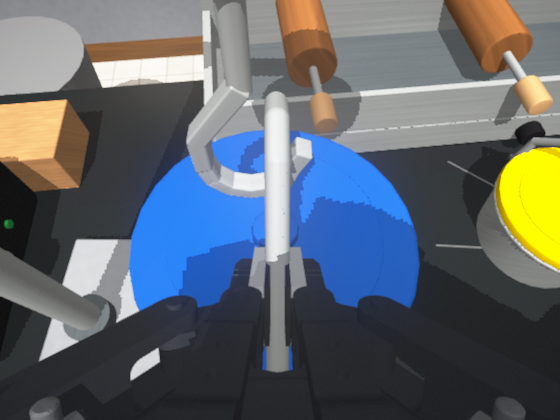

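The wrist view shows the bow crossing inside the hook: tip at (303,150), back at (205,140), seat near (240,187), bow at u≈277. There is no new slip, as the lid edge row is still 130. Next I'll check where the hook's plane lies along the bow.

```bash
python3 - <<'E'
from h import *
def H(X): q=X-hk(0,0,0); return np.round([q@UX,q@UY,q[2]],1)
c=pickle.load(open("wrist8.pkl","rb"))
for nm,q,z in (("tip near-lower corner",(298,163),325),("tip far",(297,140),325),("tip right near",(311,160),325),("back bend outer",(190,147),None),("seat inner near",(240,190),300)):
    if z: print(nm,H(onz(c,*q,z)))
Q=lambda X: np.round(proj(c,X),0)
for nm,a in (("tip",(0,-22.5,25)),("tip+x",(4.5,-22.5,25)),("tip-x",(-4.5,-22.5,25)),("seat",(0,0,0)),("seat-x",(-4.5,0,0)),("back",(0,17.5,10)),("back30",(0,17.5,30)),("rod52",(0,0,52))): print(nm,Q(hk(*a)))
_,p,R=cur(); pk=p+R@P
for v in ((-30,0,-22),(-14,0,-6),(0,0,0),(0,0,4.5),(14,0,-6),(50,0,-42),(80,0,-72),(0,0,-80)): print("bow",v,Q(pk+v[0]*UX+v[2]*UZ))
E
```

```text
tip near-lower corner [ -5.1 -17.3  25. ]
tip far [  5.7 -17.2  25. ]
tip right near [ -3.7 -22.1  25. ]
seat inner near [-1.4  6.4  0. ]
tip [312. 152.]
tip+x [311. 143.]
tip-x [312. 162.]
seat [255. 187.]
seat-x [255. 196.]
back [211. 174.]
back30 [203. 143.]
rod52 [247.  98.]
bow (-30, 0, -22) [277. 233.]
bow (-14, 0, -6) [277. 170.]
bow (0, 0, 0) [277. 126.]
bow (0, 0, 4.5) [277. 117.]
bow (14, 0, -6) [277. 109.]
bow (50, 0, -42) [277. 107.]
bow (80, 0, -72) [277. 107.]
bow (0, 0, -80) [277. 228.]
```

```bash
sed -i 's/HOOK=np.array(\[533,302.\])/HOOK=np.array([533.3,304.3])/' h.py
python3 -m handwheel '[{"grip":0,"tx":1,"ty":1,"tz":-2,"wx":0,"wy":0,"wz":0},{"grip":0,"tx":2,"ty":2,"tz":-2,"wx":0,"wy":0,"wz":0},{"grip":0,"tx":2.5,"ty":2.5,"tz":-2,"wx":0,"wy":0,"wz":0},{"grip":0,"tx":2.5,"ty":2.5,"tz":-2,"wx":0,"wy":0,"wz":0},{"grip":0,"tx":2.5,"ty":2.5,"tz":-2,"wx":0,"wy":0,"wz":0},{"grip":0,"tx":2,"ty":2,"tz":-1,"wx":0,"wy":0,"wz":0},{"grip":0,"tx":1.5,"ty":1.5,"tz":0,"wx":0,"wy":0,"wz":0},{"grip":0,"tx":1,"ty":1,"tz":0,"wx":0,"wy":0,"wz":0},{"grip":0,"tx":0,"ty":0,"tz":0,"wx":0,"wy":0,"wz":0},{"grip":0,"tx":0,"ty":0,"tz":0,"wx":0,"wy":0,"wz":0}]'
python3 - <<'E'
from h import *
from rig import eyes
where(); go(0,0,15)
c=eyes.capture("wrist"); pickle.dump(c,open("wrist9.pkl","wb")); cv2.imwrite("pics/r_wrist.png",c["pixels"][:,:,::-1])
E
```

```text
time_s: 11.27
eef_pos: [501.4, 306.6, 264.5]
ee_rot: [-0.234, -0.307, -0.637, 0.667]
force: [0.1, -0.3, -7.3]
grip_width: 0.062
t 11.27 peak in hook axes [ 0.4 -0.8 17.5] F [ 0.08 -0.29 -7.28] T [0.12 1.27 0.  ] w 5.3
goal 0 0 15
t 11.2667 tcp [501.4 306.6 264.5] J [ 0.54  0.21  1.75 -0.77  0.66  2.72] F [ 0.1 -0.3 -7.3] w 5.3
 rotvec [ 0.0005  0.0012 -0.0012] deg 0.1  then shift(tool axes after turn) [ 2.1  1.4 -0.8] |now axes [ 2.1  1.4 -0.8]
```

View pics/r_wrist.png

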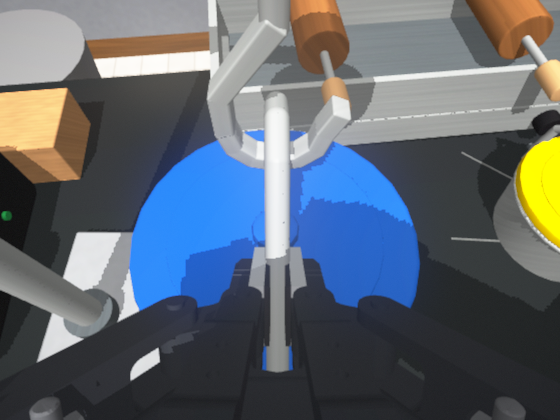

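The bow sits centred in the hook opening (back ≈230, tip ≈320, bow 277, rod 273). Joint 6 is at 2.72 of 2.88, though, so I'll check that the ease-down keeps it in range before continuing.

```bash
python3 - <<'E'
from h import *
from scipy.optimize import least_squares
from itertools import product
s,p,R=cur(); print("J",s["joints"].round(4))
S=[([-1.55639,.31344,1.49844,0,1.33101,-.22338],[123.7,-510,230.7],[.0839,-.0838,.7026,-.7017]),
([-1.51,.46,1.45,.71,1.61,-.53],[311.7,-464.9,245.2],[.419,.109,.7,-.568]),
([-1.14,.56,1.49,.83,1.27,-.38],[502.6,-383.4,176.4],[.418,.109,.698,-.571]),
([-1.06,.64,1.5,.88,1.16,-.4],[543.8,-365.2,125.],[.416,.111,.698,-.572]),
([-1.06,.44,1.26,.79,1.45,-.07],[543.9,-365.2,325.8],[.416,.111,.698,-.573]),
([-.47,-.22,2.01,.43,.64,.96],[484.1,-44.4,322.3],[-.233,-.305,-.639,.666]),
([.18,-.10,1.91,-.37,.60,2.09],[484.9,152.1,324.5],[-.233,-.307,-.636,.668]),
([.41,.08,1.84,-.66,.62,2.52],[495.5,241.1,286.7],[-.233,-.308,-.635,.669]),
(list(s["joints"]),list(p),list(s["ee_rot"]))]
Js=np.array([a[0] for a in S]);Ps=np.array([a[1] for a in S]);Qs=Rn.from_quat([[q[1],q[2],q[3],q[0]] for _,_,q in S])
best=None
def ori(J,s4,s6): 
    return Rn.from_euler('ZYZYZ',[J[0],J[1]+J[2],s4*J[3],J[4],s6*J[5]])
for s4,s6 in product((1,-1),(1,-1)):
    A=[ori(J,s4,s6) for J in Js]; C=[a.inv()*q for a,q in zip(A,Qs)]
    m=Rn.concatenate(C).mean(); e=max((m.inv()*x).magnitude() for x in C)
    if best is None or e<best[0]: best=(e,s4,s6,m)
print(best[:3])
e,s4,s6,C=best
def fk(J,k):
    h,a0,lat,L1,ax,L2,tx,ty,tz=k
    z1=Rn.from_euler('Z',J[0]); b=z1*Rn.from_euler('Y',J[1]); f=z1*Rn.from_euler('Y',J[1]+J[2])
    r=ori(J,s4,s6)*C
    return np.array([0,0,h])+z1.apply([a0,lat,0])+b.apply([0,0,L1])+f.apply([ax,0,L2])+r.apply([tx,ty,tz]), r
f=lambda k:np.concatenate([fk(J,k)[0]-q for J,q in zip(Js,Ps)])
r=least_squares(f,[200,0,0,400,0,400,0,250,0]); k=r.x; print(k.round(1),"max",abs(r.fun).max().round(1))
J0=np.array(s["joints"]); p0,r0=fk(J0,k)
lo=np.array([-2.94,-.97,.19,-1.23,.02,-2.88]);hi=np.array([2.94,2.17,2.56,4.37,3.11,2.88])
for dz in (0,-13,-40,-73,-90):
  for yaw in (0,6,-6):
    Rt=Rn.from_euler('Z',np.radians(yaw))*r0
    pk0=p0+r0.apply(P); pt=pk0+[0,0,dz]-Rt.apply(P)
    g=lambda J:np.r_[(fk(J,k)[0]-pt)/100,(Rt.inv()*fk(J,k)[1]).as_rotvec()]
    o=least_squares(g,J0); print(dz,yaw,o.x.round(2),abs(o.fun).max().round(4), "OK" if ((o.x>lo)&(o.x<hi)).all() else "OUT")
E
```

```text
J [ 0.537   0.207   1.7501 -0.7701  0.6626  2.7154]Traceback (most recent call last):
  File "<stdin>", line 19, in <module>
  File "<stdin>", line 17, in ori
  File "scipy/spatial/transform/_rotation.pyx", line 1413, in scipy.spatial.transform._rotation.Rotation.from_euler
ValueError: Expected axis specification to be a non-empty string of upto 3 characters, got ZYZYZ
```

```bash
cat > kin.py <<'E'
from h import *
from scipy.optimize import least_squares
from itertools import product
s,p,R=cur(); print("J",s["joints"].round(4))
S=[([-1.55639,.31344,1.49844,0,1.33101,-.22338],[123.7,-510,230.7],[.0839,-.0838,.7026,-.7017]),
([-1.51,.46,1.45,.71,1.61,-.53],[311.7,-464.9,245.2],[.419,.109,.7,-.568]),
([-1.14,.56,1.49,.83,1.27,-.38],[502.6,-383.4,176.4],[.418,.109,.698,-.571]),
([-1.06,.64,1.5,.88,1.16,-.4],[543.8,-365.2,125.],[.416,.111,.698,-.572]),
([-1.06,.44,1.26,.79,1.45,-.07],[543.9,-365.2,325.8],[.416,.111,.698,-.573]),
([-.47,-.22,2.01,.43,.64,.96],[484.1,-44.4,322.3],[-.233,-.305,-.639,.666]),
([.18,-.10,1.91,-.37,.60,2.09],[484.9,152.1,324.5],[-.233,-.307,-.636,.668]),
([.41,.08,1.84,-.66,.62,2.52],[495.5,241.1,286.7],[-.233,-.308,-.635,.669]),
([.537,.207,1.7501,-.7701,.6626,2.7154],[501.4,306.6,264.5],[-.234,-.307,-.637,.667])]
Js=np.array([a[0] for a in S]);Ps=np.array([a[1] for a in S]);Qs=Rn.from_quat([[q[1],q[2],q[3],q[0]] for _,_,q in S])
best=None
def ori(J,s4,s6): 
    return Rn.from_euler('ZYZ',[J[0],J[1]+J[2],s4*J[3]])*Rn.from_euler('YZ',[J[4],s6*J[5]])
for s4,s6 in product((1,-1),(1,-1)):
    A=[ori(J,s4,s6) for J in Js]; C=[a.inv()*q for a,q in zip(A,Qs)]
    m=Rn.concatenate(C).mean(); e=max((m.inv()*x).magnitude() for x in C)
    if best is None or e<best[0]: best=(e,s4,s6,m)
print(best[:3])
e,s4,s6,C=best
def fk(J,k):
    h,a0,lat,L1,ax,L2,tx,ty,tz=k
    z1=Rn.from_euler('Z',J[0]); b=z1*Rn.from_euler('Y',J[1]); f=z1*Rn.from_euler('Y',J[1]+J[2])
    r=ori(J,s4,s6)*C
    return np.array([0,0,h])+z1.apply([a0,lat,0])+b.apply([0,0,L1])+f.apply([ax,0,L2])+r.apply([tx,ty,tz]), r
f=lambda k:np.concatenate([fk(J,k)[0]-q for J,q in zip(Js,Ps)])
r=least_squares(f,[200,0,0,400,0,400,0,250,0]); k=r.x; print(k.round(1),"max",abs(r.fun).max().round(1))
lo=np.array([-2.94,-.97,.19,-1.23,.02,-2.88]);hi=np.array([2.94,2.17,2.56,4.37,3.11,2.88])
def ik(pt,Rt,J0):
    g=lambda J:np.r_[(fk(J,k)[0]-pt)/100,(Rt.inv()*fk(J,k)[1]).as_rotvec()]
    o=least_squares(g,J0); return o.x,abs(o.fun).max(),((o.x>lo)&(o.x<hi)).all()
E
python3 - <<'E'
from kin import *
J0=np.array(s["joints"]); p0,r0=fk(J0,k)
for dz in (0,-13,-40,-73,-90):
  for yaw in (0,6,-6):
    Rt=Rn.from_euler('Z',np.radians(yaw))*r0
    x,e,ok=ik(p0+r0.apply(P)+[0,0,dz]-Rt.apply(P),Rt,J0); print(dz,yaw,x.round(2),e.round(4),ok)
E
```

```text
J [ 0.537   0.207   1.7501 -0.7701  0.6626  2.7154]
(0.009054018335706066, 1, 1)
[ 1.964e+02  6.200e+00  1.157e+02  4.430e+02  4.050e+01  3.900e+02
 -1.000e-01  2.559e+02 -0.000e+00] max 2.0
0 0 [ 0.54  0.21  1.75 -0.77  0.66  2.72] 0.0 True
0 6 [ 0.49  0.17  1.79 -0.69  0.56  2.55] 0.0 True
0 -6 [ 0.57  0.25  1.7  -0.81  0.76  2.84] 0.0 True
-13 0 [ 0.54  0.22  1.77 -0.8   0.64  2.75] 0.0 True
-13 6 [ 0.49  0.19  1.81 -0.73  0.54  2.59] 0.0 True
-13 -6 [ 0.57  0.26  1.72 -0.84  0.74  2.88] 0.0 True
-40 0 [ 0.54  0.26  1.81 -0.88  0.59  2.85] 0.0 True
-40 6 [ 0.49  0.22  1.85 -0.82  0.49  2.69] 0.0 True
-40 -6 [ 0.57  0.29  1.75 -0.9   0.7   2.96] 0.0 False
-73 0 [ 0.54  0.3   1.84 -0.98  0.54  2.98] 0.0 False
-73 6 [ 0.49  0.27  1.89 -0.96  0.43  2.85] 0.0 True
-73 -6 [ 0.57  0.34  1.79 -0.99  0.65  3.07] 0.0 False
-90 0 [ 0.54  0.33  1.86 -1.05  0.52  3.05] 0.0 False
-90 6 [ 0.49  0.3   1.91 -1.04  0.41  2.94] 0.0 False
-90 -6 [ 0.57  0.36  1.81 -1.04  0.63  3.13] 0.0 False
```

The fitted kinematics (max 2 mm residual) show joint 6 running out near 60 mm of lowering. Yawing the bow about the hook axis by roughly +10° fixes that, so I'll check that and the retreat.

```bash
python3 - <<'E'
from kin import *
J0=np.array(s["joints"]); p0,r0=fk(J0,k)
for yaw in (8,10,12):
  Rt=Rn.from_euler('Z',np.radians(yaw))*r0
  for dz in (0,-13,-75,-85):
    pt=p0+r0.apply(P)+[0,0,dz]-Rt.apply(P)
    x,e,ok=ik(pt,Rt,J0); print(yaw,dz,x.round(2),ok)
  pt=p0+r0.apply(P)+[0,0,-70]-Rt.apply(P)
  for b in (40,80,120):
    x,e,ok=ik(pt-Rt.apply([0,b,0]),Rt,J0); print("  back",b,x.round(2),ok)
yaw=10;Rt=Rn.from_euler('Z',np.radians(yaw))*Rn.from_matrix(R)
n=5
for i in range(1,n+1):
    a=Rn.from_euler('Z',np.radians(yaw*(i-1)/n))*Rn.from_matrix(R);b=Rn.from_euler('Z',np.radians(yaw*i/n))*Rn.from_matrix(R)
    d=a.apply(P)-b.apply(P)
    print("row rot",(a.inv()*b).as_rotvec().round(4),"shift old axes",a.inv().apply(d).round(2),"new axes",b.inv().apply(d).round(2))
E
```

```text
J [ 0.537   0.207   1.7501 -0.7701  0.6626  2.7154]
(0.009054018335706066, 1, 1)
[ 1.964e+02  6.200e+00  1.157e+02  4.430e+02  4.050e+01  3.900e+02
 -1.000e-01  2.559e+02 -0.000e+00] max 2.0
8 0 [ 0.48  0.16  1.81 -0.65  0.53  2.48] True
8 -13 [ 0.48  0.18  1.83 -0.69  0.51  2.52] True
8 -75 [ 0.48  0.26  1.91 -0.94  0.39  2.81] True
8 -85 [ 0.48  0.28  1.92 -1.    0.38  2.87] True
  back 40 [ 0.51  0.17  1.92 -0.83  0.46  2.7 ] True
  back 80 [ 0.54  0.09  1.93 -0.76  0.53  2.64] True
  back 120 [ 0.58  0.01  1.93 -0.7   0.62  2.59] True
10 0 [ 0.46  0.15  1.82 -0.61  0.5   2.41] True
10 -13 [ 0.46  0.17  1.84 -0.65  0.48  2.45] True
10 -75 [ 0.46  0.25  1.92 -0.92  0.35  2.75] True
10 -85 [ 0.46  0.27  1.93 -0.98  0.34  2.81] True
  back 40 [ 0.49  0.16  1.94 -0.79  0.43  2.63] True
  back 80 [ 0.52  0.07  1.95 -0.72  0.5   2.56] True
  back 120 [ 0.56 -0.01  1.95 -0.66  0.58  2.51] True
12 0 [ 0.45  0.14  1.83 -0.55  0.48  2.32] True
12 -13 [ 0.45  0.16  1.85 -0.59  0.45  2.37] True
12 -75 [ 0.45  0.25  1.93 -0.88  0.32  2.67] True
12 -85 [ 0.45  0.26  1.94 -0.95  0.3   2.74] True
  back 40 [ 0.47  0.15  1.95 -0.75  0.39  2.55] True
  back 80 [ 0.5   0.06  1.97 -0.67  0.46  2.48] True
  back 120 [ 0.53 -0.03  1.97 -0.61  0.55  2.43] True
row rot [-0.0247 -0.0246  0.    ] shift old axes [-0.03  0.03  1.13] new axes [ 0.   -0.    1.13]
row rot [-0.0247 -0.0246  0.    ] shift old axes [-0.03  0.03  1.13] new axes [ 0.   -0.    1.13]
row rot [-0.0247 -0.0246  0.    ] shift old axes [-0.03  0.03  1.13] new axes [ 0.   -0.    1.13]
row rot [-0.0247 -0.0246  0.    ] shift old axes [-0.03  0.03  1.13] new axes [ 0.   -0.    1.13]
row rot [-0.0247 -0.0246  0.    ] shift old axes [-0.03  0.03  1.13] new axes [ 0.   -0.    1.13]
```

```bash
python3 -m handwheel '[{"grip":0,"tx":0,"ty":0,"tz":1,"wx":-0.025,"wy":-0.025,"wz":0},{"grip":0,"tx":0,"ty":0,"tz":1,"wx":-0.025,"wy":-0.025,"wz":0},{"grip":0,"tx":0,"ty":0,"tz":1,"wx":-0.025,"wy":-0.025,"wz":0},{"grip":0,"tx":0,"ty":0,"tz":1,"wx":-0.025,"wy":-0.025,"wz":0},{"grip":0,"tx":0,"ty":0,"tz":1,"wx":-0.025,"wy":-0.025,"wz":0},{"grip":0,"tx":1,"ty":1,"tz":0,"wx":0,"wy":0,"wz":0},{"grip":0,"tx":1.5,"ty":1.5,"tz":0,"wx":0,"wy":0,"wz":0},{"grip":0,"tx":1.5,"ty":1.5,"tz":0,"wx":0,"wy":0,"wz":0},{"grip":0,"tx":0,"ty":0,"tz":0,"wx":0,"wy":0,"wz":0},{"grip":0,"tx":0,"ty":0,"tz":0,"wx":0,"wy":0,"wz":0}]'
python3 - <<'E'
from h import *
from rig import eyes
where(); print(cur()[0]["joints"].round(3))
c=eyes.capture("wrist"); pickle.dump(c,open("wrist10.pkl","wb")); cv2.imwrite("pics/s_wrist.png",c["pixels"][:,:,::-1])
E
```

```text
time_s: 12.15
eef_pos: [501.0, 301.8, 258.5]
ee_rot: [0.292, 0.249, 0.661, -0.644]
force: [-0.3, 0.0, -6.3]
grip_width: 0.063
t 12.15 peak in hook axes [ 0.   0.2 11.5] F [-0.29  0.04 -6.27] T [-0.12  1.21 -0.03] w 5.4
[ 0.464  0.157  1.828 -0.622  0.492  2.423]
```

View pics/s_wrist.png

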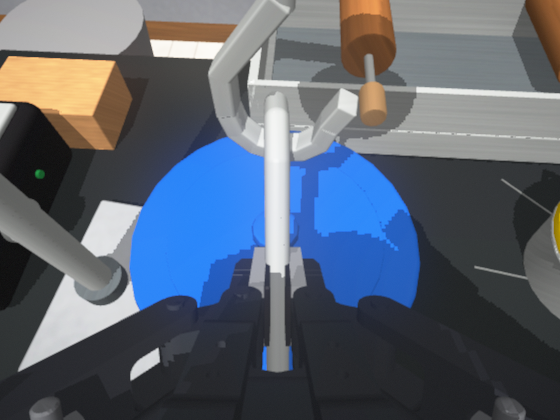

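The bow is still centred in the hook. I'll ease down at about 1 mm per row to contact.

```bash
R='{"grip":0}'; python3 -m handwheel '[{"grip":0,"tx":0.7,"ty":0.7,"tz":0,"wx":0,"wy":0,"wz":0},{"grip":0,"tx":0.8,"ty":0.8,"tz":0,"wx":0,"wy":0,"wz":0},{"grip":0,"tx":0.8,"ty":0.8,"tz":0,"wx":0,"wy":0,"wz":0},{"grip":0,"tx":0.8,"ty":0.8,"tz":0,"wx":0,"wy":0,"wz":0},{"grip":0,"tx":0.8,"ty":0.8,"tz":0,"wx":0,"wy":0,"wz":0},{"grip":0,"tx":0.8,"ty":0.8,"tz":0,"wx":0,"wy":0,"wz":0},{"grip":0,"tx":0.8,"ty":0.8,"tz":0,"wx":0,"wy":0,"wz":0},{"grip":0,"tx":0.8,"ty":0.8,"tz":0,"wx":0,"wy":0,"wz":0},{"grip":0,"tx":0.8,"ty":0.8,"tz":0,"wx":0,"wy":0,"wz":0},{"grip":0,"tx":0.8,"ty":0.8,"tz":0,"wx":0,"wy":0,"wz":0}]'
python3 -c "from h import *;where()"
python3 -m handwheel '[{"grip":0,"tx":0.8,"ty":0.8,"tz":0,"wx":0,"wy":0,"wz":0},{"grip":0,"tx":0.8,"ty":0.8,"tz":0,"wx":0,"wy":0,"wz":0},{"grip":0,"tx":0.8,"ty":0.8,"tz":0,"wx":0,"wy":0,"wz":0},{"grip":0,"tx":0.8,"ty":0.8,"tz":0,"wx":0,"wy":0,"wz":0},{"grip":0,"tx":0.8,"ty":0.8,"tz":0,"wx":0,"wy":0,"wz":0},{"grip":0,"tx":0.8,"ty":0.8,"tz":0,"wx":0,"wy":0,"wz":0},{"grip":0,"tx":0.8,"ty":0.8,"tz":0,"wx":0,"wy":0,"wz":0},{"grip":0,"tx":0.8,"ty":0.8,"tz":0,"wx":0,"wy":0,"wz":0},{"grip":0,"tx":0,"ty":0,"tz":0,"wx":0,"wy":0,"wz":0},{"grip":0,"tx":0,"ty":0,"tz":0,"wx":0,"wy":0,"wz":0}]'
python3 - <<'E'
from h import *
from rig import eyes
where(); print(cur()[0]["joints"].round(3))
for i in range(4): where(); c=eyes.capture("wrist")
pickle.dump(c,open("wrist11.pkl","wb")); cv2.imwrite("pics/t_wrist.png",c["pixels"][:,:,::-1])
E
```

```text
time_s: 13.03
eef_pos: [501.2, 301.7, 247.6]
ee_rot: [0.292, 0.25, 0.661, -0.644]
force: [-0.3, 0.7, -5.5]
grip_width: 0.061
t 13.03 peak in hook axes [0.2 0.  0.6] F [-0.27  0.66 -5.46] T [-0.1   1.09  0.01] w 5.2
time_s: 13.87
eef_pos: [501.2, 301.7, 238.6]
ee_rot: [0.292, 0.25, 0.661, -0.644]
force: [-0.4, -0.3, -4.6]
grip_width: 0.067
t 13.87 peak in hook axes [ 0.2  0.  -8.4] F [-0.43 -0.31 -4.56] T [-0.07  1.01  0.01] w 5.7
[ 0.463  0.182  1.857 -0.685  0.449  2.494]
t 13.87 peak in hook axes [ 0.2  0.  -8.4] F [-0.43 -0.31 -4.56] T [-0.07  1.01  0.01] w 5.7
t 13.92 peak in hook axes [ 0.2  0.  -8.3] F [ 0.97  0.63 -3.95] T [-0.    1.02  0.1 ] w 5.2
t 13.97 peak in hook axes [ 0.2  0.  -8.3] F [-0.1   1.06 -4.71] T [-0.07  0.98  0.04] w 5.4
t 14.02 peak in hook axes [ 0.2  0.  -8.3] F [-0.52 -0.   -4.54] T [-0.02  0.95  0.07] w 5.5
```

View pics/t_wrist.png

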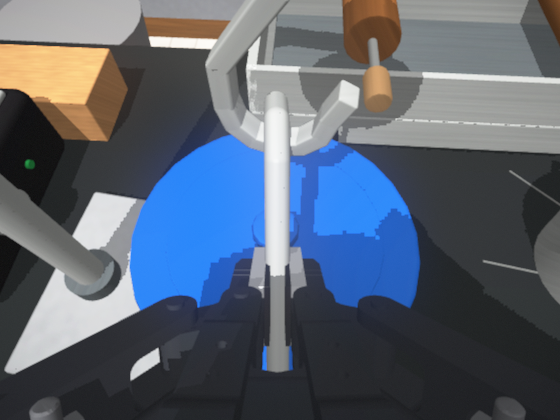

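The spring is taking up load: −6.2 → −4.5 N over 13 mm, as expected at 0.11 N/mm. I'll carry on easing down.

```bash
python3 -m handwheel '[{"grip":0,"tx":0.6,"ty":0.6,"tz":0,"wx":0,"wy":0,"wz":0},{"grip":0,"tx":1,"ty":1,"tz":0,"wx":0,"wy":0,"wz":0},{"grip":0,"tx":1.2,"ty":1.2,"tz":0,"wx":0,"wy":0,"wz":0},{"grip":0,"tx":1.2,"ty":1.2,"tz":0,"wx":0,"wy":0,"wz":0},{"grip":0,"tx":1.2,"ty":1.2,"tz":0,"wx":0,"wy":0,"wz":0},{"grip":0,"tx":1.2,"ty":1.2,"tz":0,"wx":0,"wy":0,"wz":0},{"grip":0,"tx":1.2,"ty":1.2,"tz":0,"wx":0,"wy":0,"wz":0},{"grip":0,"tx":1.2,"ty":1.2,"tz":0,"wx":0,"wy":0,"wz":0},{"grip":0,"tx":1.2,"ty":1.2,"tz":0,"wx":0,"wy":0,"wz":0},{"grip":0,"tx":1.2,"ty":1.2,"tz":0,"wx":0,"wy":0,"wz":0}]'
python3 -m handwheel '[{"grip":0,"tx":1.2,"ty":1.2,"tz":0,"wx":0,"wy":0,"wz":0},{"grip":0,"tx":1,"ty":1,"tz":0,"wx":0,"wy":0,"wz":0},{"grip":0,"tx":0.6,"ty":0.6,"tz":0,"wx":0,"wy":0,"wz":0},{"grip":0,"tx":0.3,"ty":0.3,"tz":0,"wx":0,"wy":0,"wz":0},{"grip":0,"tx":0,"ty":0,"tz":0,"wx":0,"wy":0,"wz":0},{"grip":0,"tx":0,"ty":0,"tz":0,"wx":0,"wy":0,"wz":0}]'
python3 - <<'E'
from h import *
from rig import eyes
where(); print(cur()[0]["joints"].round(3))
F=[];T=[]
for i in range(12):
    c=eyes.capture("wrist"); s=cur()[0]; F.append(s["force"]);T.append(s["wrist_torque"])
print(np.mean(F,0).round(2),np.mean(T,0).round(3))
cv2.imwrite("pics/u_wrist.png",c["pixels"][:,:,::-1])
E
```

```text
time_s: 14.9
eef_pos: [501.3, 301.7, 222.8]
ee_rot: [0.292, 0.25, 0.661, -0.644]
force: [0.7, -0.1, -2.0]
grip_width: 0.066
time_s: 15.4
eef_pos: [501.2, 301.7, 218.5]
ee_rot: [0.292, 0.25, 0.661, -0.644]
force: [1.3, -0.3, -1.9]
grip_width: 0.066
t 15.4 peak in hook axes [  0.2   0.  -28.5] F [ 1.28 -0.34 -1.92] T [-0.02  0.65  0.1 ] w 5.6
[ 0.463  0.21   1.882 -0.763  0.409  2.579]
[ 0.8   0.76 -1.99] [0.004 0.62  0.097]
```

View pics/u_wrist.png

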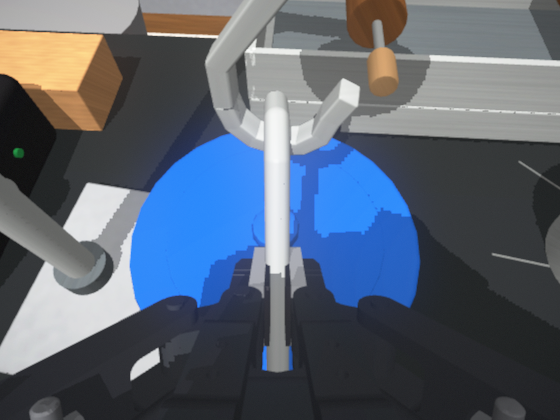

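```bash
python3 -m handwheel '[{"grip":0,"tx":0.4,"ty":0.4,"tz":0,"wx":0,"wy":0,"wz":0},{"grip":0,"tx":0.8,"ty":0.8,"tz":0,"wx":0,"wy":0,"wz":0},{"grip":0,"tx":1.2,"ty":1.2,"tz":0,"wx":0,"wy":0,"wz":0},{"grip":0,"tx":1.2,"ty":1.2,"tz":0,"wx":0,"wy":0,"wz":0},{"grip":0,"tx":1.2,"ty":1.2,"tz":0,"wx":0,"wy":0,"wz":0},{"grip":0,"tx":1.2,"ty":1.2,"tz":0,"wx":0,"wy":0,"wz":0},{"grip":0,"tx":1,"ty":1,"tz":0,"wx":0,"wy":0,"wz":0},{"grip":0,"tx":0.7,"ty":0.7,"tz":0,"wx":0,"wy":0,"wz":0},{"grip":0,"tx":0.3,"ty":0.3,"tz":0,"wx":0,"wy":0,"wz":0},{"grip":0,"tx":0,"ty":0,"tz":0,"wx":0,"wy":0,"wz":0}]'
python3 - <<'E'
from h import *
from rig import eyes
where(); print(cur()[0]["joints"].round(3))
F=[];T=[]
for i in range(16):
    c=eyes.capture("side"); s=cur()[0]; F.append(s["force"]);T.append(s["wrist_torque"])
print(np.mean(F,0).round(2),(np.std(F,0)/4).round(2),np.mean(T,0).round(3),(np.std(T,0)/4).round(3))
pickle.dump(c,open("side12.pkl","wb"));crop(c,205,60,285,160,6,"pics/v_side.png")
E
```

```text
time_s: 16.83
eef_pos: [501.2, 301.6, 207.0]
ee_rot: [0.292, 0.25, 0.661, -0.644]
force: [0.8, 0.9, -1.5]
grip_width: 0.061
t 16.83 peak in hook axes [  0.2  -0.  -40. ] F [ 0.8   0.92 -1.49] T [-0.02  0.45  0.09] w 5.2
[ 0.463  0.227  1.896 -0.814  0.388  2.635]
[ 0.66  0.74 -1.03] [0.11 0.09 0.09] [0.02  0.472 0.108] [0.008 0.007 0.006]
```

View pics/v_side.png

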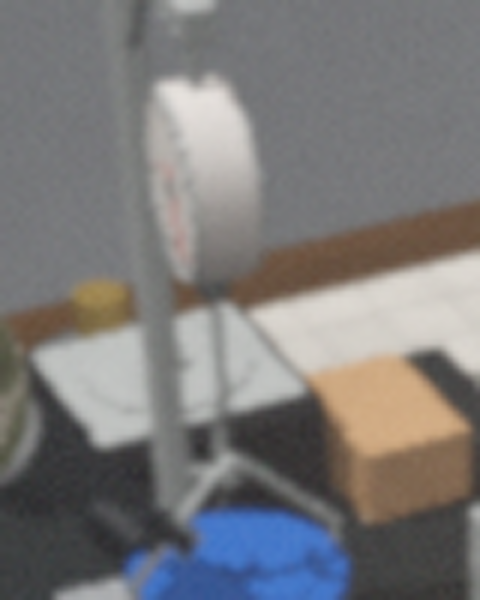

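The side view puts the hook about 17 crop px left of the bow peak, and the wrist moment doesn't drop in proportion to the force. Before unloading further I'll check with the wrist camera where along the bow the hook bears.

```bash
python3 - <<'E'
from h import *
from rig import eyes
c=eyes.capture("wrist"); pickle.dump(c,open("wrist12.pkl","wb"))
_,p,R=cur(); pk=p+R@P
a=R[:,1].copy(); ux=np.array([a[0],a[1],0]);ux/=np.linalg.norm(ux); uy=np.array([-ux[1],ux[0],0])
off=np.array((215,70));k=5
im=cv2.resize(c["pixels"][70:190,215:365,::-1],None,fx=k,fy=k,interpolation=cv2.INTER_CUBIC)
Q=lambda X: tuple(int(round(v)) for v in ((proj(c,X)-off+.5)*k))
hz=UX # hook plate normal
for x,col in ((-15,(0,255,255)),(-10,(0,165,255)),(-5,(0,0,255)),(0,(0,255,0)),(5,(255,0,255))):
    for dx,m in ((-4.5,6),(4.5,3)):
        for y in (-9,9):
            cv2.circle(im,Q(pk+ux*x+hz*dx+UY*y-[0,0,2.0]),m if dx<0 else 2,col,1)
cv2.imwrite("pics/w_wrist.png",im)
# tip: known height 25 above seat -> solve for x
cv2.imwrite("pics/w_full.png",c["pixels"][:,:,::-1])
print(pk, R[:,2])
E
```

```text
[533.49716054 304.2561305  260.07047578] [ 6.45324083e-02 -9.97915393e-01  6.60675410e-04]
```

View pics/w_wrist.png

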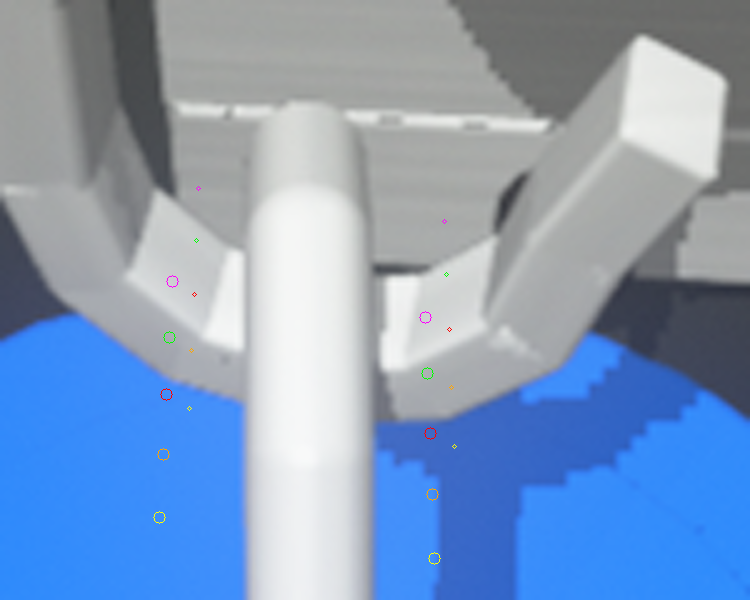

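The wrist zoom shows the bow in the middle of the hook's flat seat (crop 205–400, bow centre 308). The bends in the bow's shading, at image rows 108 and 162, bracket the hook, so it bears at the peak to about 2 mm. The moment is also linear in force (T = 0.152 F + 0.315), which means it's an offset and not a second contact. I'll lower further and relieve the small +x/+y push.

```bash
python3 -m handwheel '[{"grip":0,"tx":0.3,"ty":0.6,"tz":-0.2,"wx":0,"wy":0,"wz":0},{"grip":0,"tx":0.4,"ty":0.8,"tz":-0.2,"wx":0,"wy":0,"wz":0},{"grip":0,"tx":0.4,"ty":0.8,"tz":-0.2,"wx":0,"wy":0,"wz":0},{"grip":0,"tx":0.4,"ty":0.8,"tz":0,"wx":0,"wy":0,"wz":0},{"grip":0,"tx":0.6,"ty":0.8,"tz":0,"wx":0,"wy":0,"wz":0},{"grip":0,"tx":0.6,"ty":0.6,"tz":0,"wx":0,"wy":0,"wz":0},{"grip":0,"tx":0.3,"ty":0.3,"tz":0,"wx":0,"wy":0,"wz":0},{"grip":0,"tx":0,"ty":0,"tz":0,"wx":0,"wy":0,"wz":0},{"grip":0,"tx":0,"ty":0,"tz":0,"wx":0,"wy":0,"wz":0},{"grip":0,"tx":0,"ty":0,"tz":0,"wx":0,"wy":0,"wz":0}]'
python3 - <<'E'
from h import *
from rig import eyes
where(); print(cur()[0]["joints"].round(3))
F=[];T=[]
for i in range(25):
    c=eyes.capture("side"); s=cur()[0]; F.append(s["force"]);T.append(s["wrist_torque"])
print(np.mean(F,0).round(2),(np.std(F,0)/5).round(2),np.mean(T,0).round(3),(np.std(T,0)/5).round(3))
E
```

```text
time_s: 18.52
eef_pos: [502.3, 302.3, 201.6]
ee_rot: [0.292, 0.25, 0.661, -0.644]
force: [-4.4, -1.3, -0.1]
grip_width: 0.061
t 18.52 peak in hook axes [  1.2   0.8 -45.4] F [-4.42 -1.26 -0.08] T [-0.16  0.84 -0.14] w 5.2
[ 0.463  0.237  1.899 -0.839  0.379  2.662]
[-4.84 -1.28 -0.5 ] [0.09 0.08 0.13] [-0.144  0.818 -0.161] [0.007 0.006 0.007]
```

```bash
python3 -m handwheel '[{"grip":0,"tx":0.2,"ty":-0.2,"tz":0.1,"wx":0,"wy":0,"wz":0},{"grip":0,"tx":0.2,"ty":-0.2,"tz":0.15,"wx":0,"wy":0,"wz":0},{"grip":0,"tx":0.25,"ty":-0.25,"tz":0.1,"wx":0,"wy":0,"wz":0},{"grip":0,"tx":0,"ty":0,"tz":0,"wx":0,"wy":0,"wz":0},{"grip":0,"tx":0,"ty":0,"tz":0,"wx":0,"wy":0,"wz":0}]'
python3 - <<'E'
from h import *
from rig import eyes
where()
F=[];T=[]
for i in range(25):
    c=eyes.capture("wrist"); s=cur()[0]; F.append(s["force"]);T.append(s["wrist_torque"])
print(np.mean(F,0).round(2),np.mean(T,0).round(3))
E
```

```text
time_s: 20.18
eef_pos: [501.7, 302.0, 201.9]
ee_rot: [0.292, 0.25, 0.661, -0.644]
force: [-1.3, -0.7, -0.6]
grip_width: 0.065
t 20.18 peak in hook axes [  0.6   0.4 -45.1] F [-1.27 -0.68 -0.57] T [-0.05  0.52 -0.  ] w 5.5
[-0.41  0.   -0.29] [-0.026  0.443  0.018]
```

The loads are nearly neutral, with Fz ≈ −0.3 N. I'll go down 1 mm more, drop the grip force to 20 N and open gradually.

```bash
python3 -m handwheel '[{"grip":0,"tx":0.4,"ty":0.3,"tz":0,"wx":0,"wy":0,"wz":0},{"grip":0,"tx":0.4,"ty":0.3,"tz":0,"wx":0,"wy":0,"wz":0},{"grip":0,"tx":0,"ty":0,"tz":0,"wx":0,"wy":0,"wz":0},{"grip":0,"tx":0,"ty":0,"tz":0,"wx":0,"wy":0,"wz":0},{"grip":0,"tx":0,"ty":0,"tz":0,"wx":0,"wy":0,"wz":0}]' 60
python3 -m handwheel '[{"grip":0,"tx":0,"ty":0,"tz":0,"wx":0,"wy":0,"wz":0},{"grip":0,"tx":0,"ty":0,"tz":0,"wx":0,"wy":0,"wz":0},{"grip":0,"tx":0,"ty":0,"tz":0,"wx":0,"wy":0,"wz":0},{"grip":0,"tx":0,"ty":0,"tz":0,"wx":0,"wy":0,"wz":0},{"grip":0,"tx":0,"ty":0,"tz":0,"wx":0,"wy":0,"wz":0}]' 20
python3 - <<'E'
from h import *
from rig import eyes
where()
F=[];T=[]
for i in range(25):
    c=eyes.capture("wrist"); s=cur()[0]; F.append(s["force"]);T.append(s["wrist_torque"])
print(np.mean(F,0).round(2),np.mean(T,0).round(3))
pickle.dump(c,open("wrist13.pkl","wb"))
where()
E
```

```text
time_s: 21.85
eef_pos: [501.4, 301.9, 200.7]
ee_rot: [0.292, 0.25, 0.661, -0.644]
force: [-0.3, 0.6, 0.0]
grip_width: 0.062
time_s: 22.27
eef_pos: [501.3, 301.9, 200.6]
ee_rot: [0.292, 0.25, 0.661, -0.644]
force: [0.5, 0.1, -0.0]
grip_width: 0.066
t 22.27 peak in hook axes [  0.3   0.3 -46.4] F [ 0.46  0.08 -0.01] T [0.01 0.38 0.05] w 5.6
[ 0.61  0.31 -0.1 ] [-0.003  0.333  0.012]
t 23.52 peak in hook axes [  0.3   0.3 -46.4] F [ 0.53  0.41 -0.29] T [0.02 0.3  0.01] w 5.2
```

Fz is −0.1 N and the moment has reached its offset, so the spring carries everything. I'll open slowly.

```bash
python3 -m handwheel '[{"grip":4,"tx":0,"ty":0,"tz":0,"wx":0,"wy":0,"wz":0},{"grip":5,"tx":0,"ty":0,"tz":0,"wx":0,"wy":0,"wz":0},{"grip":6,"tx":0,"ty":0,"tz":0,"wx":0,"wy":0,"wz":0},{"grip":7,"tx":0,"ty":0,"tz":0,"wx":0,"wy":0,"wz":0},{"grip":8,"tx":0,"ty":0,"tz":0,"wx":0,"wy":0,"wz":0},{"grip":9,"tx":0,"ty":0,"tz":0,"wx":0,"wy":0,"wz":0},{"grip":10,"tx":0,"ty":0,"tz":0,"wx":0,"wy":0,"wz":0},{"grip":11,"tx":0,"ty":0,"tz":0,"wx":0,"wy":0,"wz":0},{"grip":12,"tx":0,"ty":0,"tz":0,"wx":0,"wy":0,"wz":0}]'
python3 - <<'E'
from h import *
from rig import eyes
where()
for i in range(3):
    c=eyes.capture("wrist"); cv2.imwrite(f"pics/x{i}_wrist.png",c["pixels"][:,:,::-1])
where()
E
```

```text
time_s: 24.27
eef_pos: [501.3, 301.9, 200.6]
ee_rot: [0.292, 0.25, 0.661, -0.644]
force: [1.0, -1.1, -0.3]
grip_width: 0.144
t 24.27 peak in hook axes [  0.3   0.2 -46.4] F [ 1.04 -1.09 -0.34] T [-0.03  0.32  0.  ] w 12.3
t 24.42 peak in hook axes [  0.3   0.2 -46.4] F [ 0.42 -0.03  0.11] T [-0.    0.33 -0.03] w 12.1
```

View pics/x2_wrist.png

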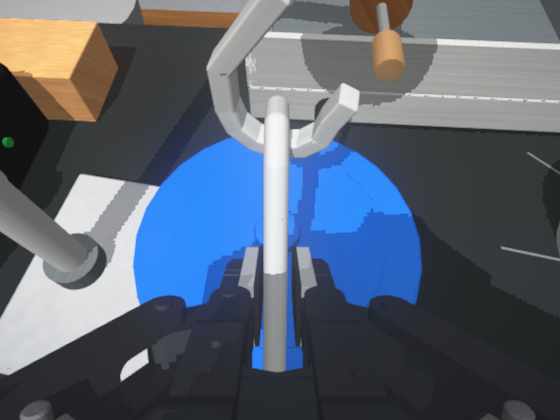

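```bash
python3 -m handwheel '[{"grip":16,"tx":0,"ty":0,"tz":0,"wx":0,"wy":0,"wz":0},{"grip":22,"tx":0,"ty":0,"tz":0,"wx":0,"wy":0,"wz":0},{"grip":30,"tx":0,"ty":0,"tz":0,"wx":0,"wy":0,"wz":0},{"grip":38,"tx":0,"ty":0,"tz":0,"wx":0,"wy":0,"wz":0},{"grip":44,"tx":0,"ty":0,"tz":0,"wx":0,"wy":0,"wz":0},{"grip":44,"tx":0,"ty":0,"tz":0,"wx":0,"wy":0,"wz":0}]'
python3 - <<'E'
from h import *
from rig import eyes
where()
for i in range(10):
    c=eyes.capture("wrist")
    hsv=cv2.cvtColor(c["pixels"],cv2.COLOR_RGB2HSV); m=cv2.inRange(hsv,(105,130,60),(125,255,255))
    h=cv2.convexHull(cv2.findNonZero(m)).reshape(-1,2); print(h[:,0].min(),h[:,0].max(),h[:,1].min(),end=" | ")
cv2.imwrite(f"pics/y_wrist.png",c["pixels"][:,:,::-1])
E
```

```text
time_s: 24.92
eef_pos: [501.3, 301.9, 200.6]
ee_rot: [0.292, 0.25, 0.661, -0.644]
force: [0.1, -1.0, 0.7]
grip_width: 0.512
t 24.92 peak in hook axes [  0.3   0.3 -46.4] F [ 0.06 -1.02  0.73] T [0.02 0.32 0.02] w 43.7
132 421 136 | 132 421 136 | 132 421 136 | 132 421 136 | 132 421 136 | 132 420 136 | 132 420 136 | 133 420 136 | 132 420 136 | 132 420 136 |
```

View pics/y_wrist.png

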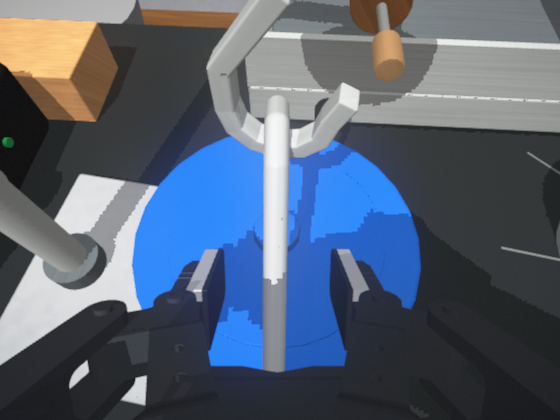

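The pail hangs freely and still, with the lid edges steady to 1 px. The jaws stand clear on both sides of the bow, so I'll retreat along the tool.

```bash
python3 -m handwheel '[{"grip":44,"tx":0,"ty":-4,"tz":0,"wx":0,"wy":0,"wz":0},{"grip":44,"tx":0,"ty":-8,"tz":0,"wx":0,"wy":0,"wz":0},{"grip":44,"tx":0,"ty":-12,"tz":0,"wx":0,"wy":0,"wz":0},{"grip":44,"tx":0,"ty":-18,"tz":0,"wx":0,"wy":0,"wz":0},{"grip":44,"tx":0,"ty":-20,"tz":0,"wx":0,"wy":0,"wz":0},{"grip":44,"tx":0,"ty":-20,"tz":0,"wx":0,"wy":0,"wz":0},{"grip":44,"tx":0,"ty":-20,"tz":0,"wx":0,"wy":0,"wz":0},{"grip":44,"tx":0,"ty":-15,"tz":0,"wx":0,"wy":0,"wz":0},{"grip":44,"tx":0,"ty":-8,"tz":0,"wx":0,"wy":0,"wz":0},{"grip":44,"tx":0,"ty":0,"tz":0,"wx":0,"wy":0,"wz":0}]'
python3 - <<'E'
from h import *
from rig import eyes
where(); print(cur()[0]["joints"].round(2))
for j in range(12):
    c=eyes.capture("side")
    hsv=cv2.cvtColor(c["pixels"],cv2.COLOR_RGB2HSV); m=cv2.inRange(hsv,(105,130,60),(125,255,255)); m[:, :180]=0; m[:130]=0;m[215:]=0; m[:,300:]=0
    M=cv2.moments(m,True); print(round(M["m10"]/M["m00"],2),round(M["m01"]/M["m00"],2),end=" | ")
crop(c,180,40,310,200,4.5,"pics/z_side.png"); 
c=eyes.capture("top"); cv2.imwrite("pics/z_top.png",c["pixels"][:,:,::-1])
c=eyes.capture("wrist"); cv2.imwrite("pics/z_wrist.png",c["pixels"][:,:,::-1])
E
```

```text
time_s: 26.25
eef_pos: [412.3, 296.6, 290.6]
ee_rot: [0.293, 0.25, 0.662, -0.643]
force: [1.2, -0.6, 0.7]
grip_width: 0.515
t 26.25 peak in hook axes [-87.6 -15.2  43.7] F [ 1.24 -0.6   0.66] T [-0.03  0.31 -0.01] w 44.0
[ 0.57 -0.03  1.94 -0.64  0.6   2.49]
245.22 157.34 | 245.22 157.38 | 245.23 157.37 | 245.26 157.32 | 245.3 157.3 | 245.22 157.3 | 245.24 157.33 | 245.25 157.27 | 245.28 157.33 | 245.21 157.31 | 245.28 157.31 | 245.22 157.34 |
```

View pics/z_side.png

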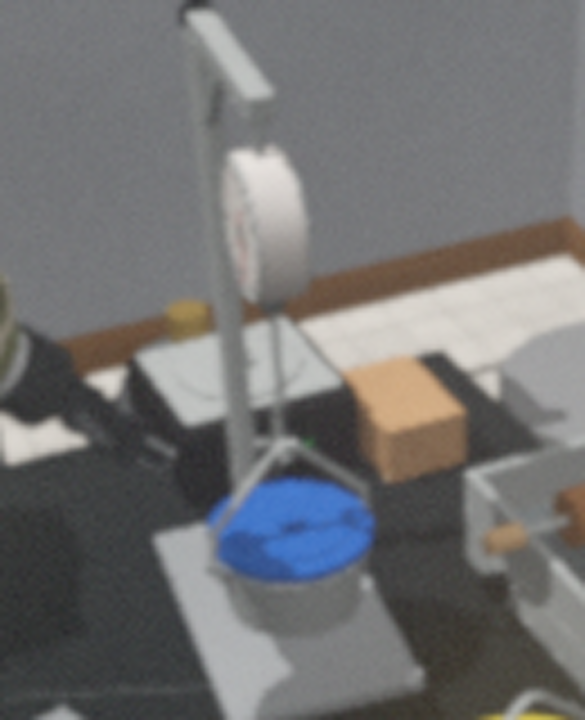

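View pics/z_wrist.png

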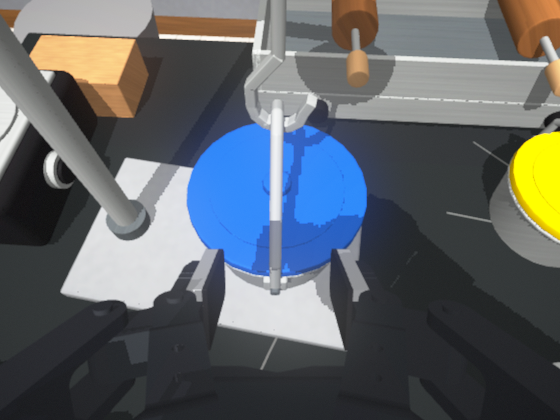

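View pics/z_top.png

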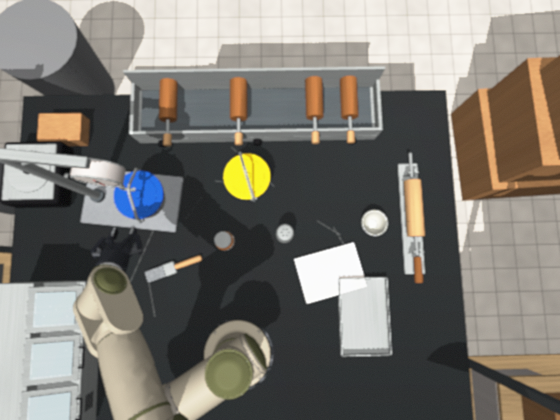

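The pail hangs level and still in the hook, with its centroid steady to 0.05 px. The gripper is clear, and every bystander is at its original pixel position. I'll hand in.

```bash
python3 -c "
from rig import ctrl,sense
print(sense()['time_s'],sense()['dq'].round(4)); print(ctrl.finish_job())"
```

```text
26.95 [ 0.0011 -0.0036 -0.0002  0.0003  0.0007  0.0015]
the job is handed in; nothing more can be done
None
```

The blue-lidded pail is hanging by its bow in the scale's hook, and I handed the job in at 27 s. I gripped it on the near slope, carried it high over the counter and went in over the hook's tip. I then lowered it about 51 mm at 1–2 mm per step until the spring held all the weight, and let go gradually.

**Last checks:**
- **Load at release:** the vertical wrist force was −0.1 N, down from about −6.1 N when the arm carried the pail alone. That puts the pail at about 0.6 kg.
- **Stillness:** in the last 12 side pictures (about 0.6 s) the pail moved less than 0.1 px.
- **Surroundings:** the gripper is clear of the pail, and the other things look unmoved in the top view, judged by eye.

**What was off or disagreed:**
- **Joint 6:** it would have run out of range, so the bow sits about 10° off the hook's axis. It seats properly at the hook's bottom.
- **Sideways push:** a 1 mm correction while the bow was in the hook briefly pushed it sideways with about 5 N. I undid it before releasing.
- **Side camera:** it put the bow's peak 3–5 mm from where the wrist and top views had it. I trusted those two.
- **Wrist moment:** it kept a constant offset of about 0.3 N m, which stayed after release, so I took it as a sensor offset.
- **First two move calls:** they were refused for missing keys and nothing moved.

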